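Lock the blade clamp with the flat screwdriver

TASK

Take the green-handled flat screwdriver from its stand, set its blade into the slot of the clamp screw on the grey blade fixture and turn the screw clockwise until it stops, so that its steel finger lies over the blade. Then stand the screwdriver back upright in the hole of the stand it came from and let go. Leave the blue-handled driver where it stands.

Things in the scene. Friction and masses are not known exactly. Their poses are not given: they have to be found in the camera images.
- flat_driver: Green-handled flat screwdriver, 122 mm, upright in its stand. Origin: middle of the blade's end; z up to the handle, x along the blade's 20 mm width, y its 4 mm thickness. Blade to z = 18, shank 10 mm dia., guard 46 mm dia. at z = 62-68 (its underside rests on the stand), handle z = 68-122, 34 (x) by 26 mm (y): grip its two flats, closing along y. Start pose shows its hole within 3 mm.
- hex_driver: Blue-handled driver of the same shape with a round 15 mm nose, in the stand's other hole; leave it. Origin: middle of its lower end, z up. The stand is a fixed aluminium rack, 80 x 196 mm, 75 mm high (handle tops 135 mm above the bench), with two round holes of 30 mm diameter, 100 mm apart; the flat blade enters its hole with 5 mm to spare all round, at any yaw.
- screw_slot (a point): Middle of the slot floor on the clamp screw's axis, 37 mm above the bench; z up, x along the slot towards the clamp finger (61 mm long, red dot). Round steel head, 50 mm dia., top 14 mm above this point; nothing near is higher. Slot 8 mm wide for the lowest 8 mm, then flared to 20 mm; ends open: centre the blade by aim, within 4 mm. Either way round fits; 11 degrees of play.
- clamp_screw (a joint): Angle of the clamp screw, rad; grows clockwise seen from above, from 0-0.12 at the start (finger off the blade) to a hard stop at 1.1 (finger over the blade, square to it). Stiff (0.12 N m), stays where it is left, does not rise or sink. The fixture is fixed to the bench.
Mind the look-alikes: they are no part of the job. What is shaped like the flat_driver but brown or red is not meant.

How it is judged (in metres and radians):
On the way, in this order (a step that is already met when the one before it is completed fails the run):
1. the flat blade stands down in the slot of the clamp screw, which is not yet turned home (z of flat_driver in the frame of screw_slot below 0.007 m and horizontal distance between flat_driver and screw_slot below 0.01 m and value of joint clamp_screw below 0.6 rad), for 0.1 s.
2. the screw is turned to its stop with the blade still in the slot (value of joint clamp_screw above 0.95 rad and z of flat_driver in the frame of screw_slot below 0.01 m and horizontal distance between flat_driver and screw_slot below 0.012 m), for 0.1 s.
At the end, for the whole second after the job is handed in: The clamp screw is turned clockwise to its stop (within 0.15 rad), and the green driver stands released, at rest and upright (within 7 degrees) in the hole it came from, its blade end within 12 mm of where it started, at any yaw (value of joint clamp_screw above 0.95 rad and distance of flat_driver from where it was at the start of the episode below 0.012 m and angle between flat_driver's own z axis and vertical below 0.12 rad and linear speed of flat_driver below 0.02 m/s); the robot touches nothing.
It fails at once if the blue driver is pushed or lifted away from where it stands (more than 20 mm) (distance of hex_driver from where it was at the start of the episode above 0.02 m).
It also fails if it takes over 58 s, if anything falls off the work surface, if the arm or the gripper's body presses on something with over 40 N, if the wrist force passes 120 N, or if a joint passes its speed limit or range.

ROBOT

A 6-joint arm with a two-finger parallel gripper is mounted at the origin on a cart in front of the work surface, level with it; the furniture and walls round the work are solid. World frame = base frame: x ahead of the robot, y to its left, z up, the work surface at z = 0. Lengths are in mm, angles in rad, forces in N, time in s.
With the tool pointing down it reaches from about 375 to 900 mm from the base axis. Payload 3.1 kg.
Tool frame: the origin (TCP) lies on the centre line of the jaws, within the pads' length; the fingertips stand 14 mm ahead of it and the grasp point (between the pads) lies 5 mm behind it; z points along the fingers, y is the direction in which the jaws open and shut (so a half turn about z gives the same grasp; the last joint's range is limited). The gripper opens to 87 mm and grips with 3 to 60 N. Pads are 19 mm wide; open, the fingers measure 117 mm over their backs; the gripper's body (75 mm by 190 mm) begins 51 mm behind the grasp point.
Start: joints at [0.925, 0.527, 1.433, -0, 1.181, -0.178], TCP at [281.227, 558.129, 196.548] pointing down, gripper open.
Joint ranges: [-3.08, 3.08], [-0.75, 2.2], [0.22, 2.44], [-1.43, 4.57], [0, 2.65], [-2.85, 2.85]. Speed limits (rad/s): [2.79, 2.79, 3.14, 3.14, 3.14, 3.14].

INTERFACE

Orientations are given as a unit quaternion [w, x, y, z].
In Python, from workcell import readout, optics, finish_job, nets gives the robot as it stands.
- The arm moves only by the tool move_arm, never from a script. Its argument "moves" is a list of rows, each an object with "jaw": the closure in counts, from 0 (fully open) to 255 (shut); "delta_pos": the shift along the tool's x, y, z in m, a list of three; "roll": the turn about the tool's z in rad. A call has 1 to 5 rows; each row shifts and turns the commanded pose from where the row before left it, along the tool's axes as they then stand; what a row does not reach is not made up. A row lasts 1/10 s, in which the tool goes at most 50 mm and 8.59 degrees, less where a joint would pass 70% of its speed; a pose out of reach is approached as far as the arm can. A call with a gripper value outside its range is refused whole. The fingers move at their own pace and stop on an object; the grip force is fixed at half the most. Time passes only in rows, so rows that do not move let the fingers close. It gives the time, the measured TCP pose, the force and the opening at its end, in the units of the state.
- readout.sense(): the state, without advancing time (a new reading comes with each control period).
- optics.grab_frame(name): name is "scene" or "side" or "wrist"; returns (picture, depth): 384x512x3 uint8, blue, green, red; 384x512 float32, mm along the optical axis (not along the pixel's ray), 0 where there is no reading.
- optics.camera_params(name): a dict with "fovy" (degrees; the focal length in pixels is half the picture's height over the tangent of half this angle, whatever the lens; pixels are square), "cx", "cy" (the principal point, pixels), "extrinsics" (4x4, takes a point from camera to world coordinates); the wrist camera has in their place "T_tool_cam" (4x4, takes a point from camera to tool coordinates, whose origin is the TCP and whose axes are the flange's). Camera axes: x right, y down, z forward; pixel columns grow to the right and rows downward; lengths in mm; the calibration is good to about 2 mm. A picture is of the moment at which its call begins: read the wrist's pose just before it. camera_params takes no time and is no camera call.
- finish_job(): hands the job in, once; it reports no verdict.
Trained networks look in the newest picture that a camera, given by its name, has taken for a name from the list of things; names that differ only in an ending like _2 or _b are one class to them, and where a whole thing is asked for, a point or a joint stands for the part that bears it (a point fixed in the world has none). Each returns a list of dicts, best first, with "score" (0 to 1); they miss things now and then, are a little off and sometimes report something else, mostly with a low value. They report only what shows in the picture. A call takes as long as a camera call. They do not tell look-alikes from the thing itself.
- nets.search_frame(camera, target): "pixel" ([row, column] in pixels, amid what is visible of it).
- nets.place_of(camera, target): "pixel" ([row, column] in pixels: a listed point, or the origin of a listed thing).
The state is a dict: "t": time; "joints": joint angles; "dq": joint speeds; "effort": joint torques, N m; "position": TCP position; "tcp_rot": TCP orientation; "wrist_force": force on the tool from outside, world axes, zero at the start; "ft_torque": the same for the moment, N m; "grip_width": finger opening in mm.
Only numpy, scipy, OpenCV 4.12 (cv2) and the standard library are available. Lean on these libraries where they do the work, as an engineer would, in place of code of your own. Each camera call takes 0.05 s, during which the arm holds its last target.

## Working session

There is one attempt and no reset: what is moved stays moved. The work goes in short steps, Python scripts to look and compute and a tool call to move; the robot and the scene stay as the last step left them, time stands still between calls to the robot, and variables do not carry over. Pictures are saved under pics/ and viewed, and the job is handed in when it is done.

Besides the shell and the picture viewer there is one more tool, called after "Call:" as a command line: name --argument value ..., lists and objects as JSON in quotes. move_arm: Moves the arm, as the interface text tells. Its arguments: {"type":"object","properties":{"moves":{"type":"array","items":{"type":"object","properties":{"jaw":{"type":"number"},"delta_pos":{"type":"array","items":{"type":"number"}},"roll":{"type":"number"}}}}},"required":["moves"]}

```bash
ls; mkdir -p pics
python3 - <<'E'
from workcell import readout, optics, nets
import cv2
print(readout.sense())
for n in ("scene","side","wrist"):
    p,d=optics.grab_frame(n); cv2.imwrite(f"pics/{n}0.png",p)
    import numpy as np; np.save(f"pics/{n}0.npy",d)
    print(n,optics.camera_params(n))
    for t in ("flat_driver","screw_slot","hex_driver"):
        print(t,[(x["score"],x["pixel"]) for x in nets.place_of(n,t)][:4])
print(readout.sense()["t"])
E
```

```text
pics
{'t': 0.0, 'joints': array([ 9.25510037e-01,  5.28478383e-01,  1.43389488e+00, -1.87976571e-06,
        1.18136564e+00, -1.78511084e-01]), 'dq': array([-8.08858558e-05, -5.49857456e-04, -5.05211178e-04,  9.34528375e-04,
       -7.76468862e-04,  1.14007363e-04]), 'effort': array([ 3.82306353e-04, -4.40041637e+01, -1.76591045e+01,  6.34381687e-02,
        5.82315295e-02, -1.49504476e-04]), 'position': array([280.76155697, 557.51983314, 195.5665332 ]), 'tcp_rot': array([-4.28830171e-04,  2.31274123e-01,  9.72888035e-01, -9.83721765e-04]), 'wrist_force': array([ 0.64795632, -0.08165248, -0.26616498]), 'ft_torque': array([ 0.01807066, -0.01349237,  0.00130745]), 'grip_width': 87.03136133104408}
scene {'fovy': 43.36009251603854, 'cx': 249.86200927752512, 'cy': 186.7439649081151, 'extrinsics': array([[ 5.07823304e-01, -5.28256038e-01,  6.80485893e-01,
        -3.10176605e+02],
       [-8.61443752e-01, -3.06360422e-01,  4.05040682e-01,
        -4.35196901e+02],
       [-5.49124034e-03, -7.91889418e-01, -6.10639825e-01,
         7.63576747e+02],
       [ 0.00000000e+00,  0.00000000e+00, 
[... 562 characters left out ...]
.30240845e+02],
       [ 0.00000000e+00,  0.00000000e+00,  0.00000000e+00,
         1.00000000e+00]])}
flat_driver [(0.85, [227.7, 250.3]), (0.6, [211.0, 203.4])]
screw_slot [(0.75, [239.6, 321.5])]
hex_driver []
wrist {'fovy': 64.48676389138038, 'cx': 248.6925613227907, 'cy': 192.72557568424975, 'T_tool_cam': array([[-1.69791341e-04, -9.70556771e-01, -2.40872425e-01,
         6.65530320e+01],
       [ 9.99997872e-01, -6.60018770e-04,  1.95453966e-03,
         5.63681382e-01],
       [-2.05597202e-03, -2.40871581e-01,  9.70554818e-01,
        -1.87994735e+02],
       [ 0.00000000e+00,  0.00000000e+00,  0.00000000e+00,
         1.00000000e+00]])}
flat_driver []
screw_slot []
hex_driver []
0.6
```

View pics/scene0.png

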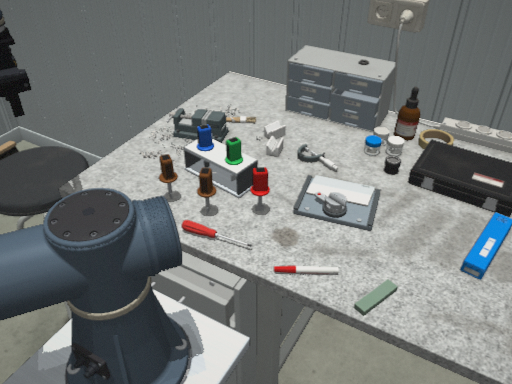

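View pics/side0.png

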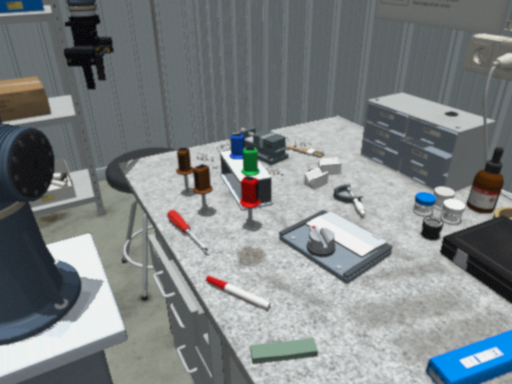

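View pics/wrist0.png

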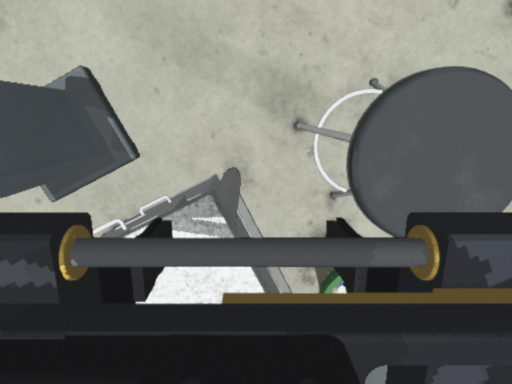

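The green driver is at about (150,233) in the scene picture, next to the blue one at (137,205). The clamp screw is at about (204,336). The red and brown look-alikes stand in front of the stand. Next I measure from depth.

```bash
cat > h.py <<'E'
import numpy as np, cv2
from workcell import readout, optics, nets
from scipy.spatial.transform import Rotation as R
def K(c): 
    f=192/np.tan(np.radians(c["fovy"]/2)); return f,c["cx"],c["cy"]
def cloud(d,c,E):
    f,cx,cy=K(c); v,u=np.mgrid[0:384,0:512]
    P=np.stack([(u-cx)/f*d,(v-cy)/f*d,d],-1)
    return P@E[:3,:3].T+E[:3,3]
def toolT(s):
    q=s["tcp_rot"]; T=np.eye(4); T[:3,:3]=R.from_quat([q[1],q[2],q[3],q[0]]).as_matrix(); T[:3,3]=s["position"]; return T
def project(p,c,E):
    f,cx,cy=K(c); q=np.linalg.inv(E)@np.append(p,1); return q[1]/q[2]*f+cy,q[0]/q[2]*f+cx
E
python3 - <<'E'
from h import *
for n in("scene","side"):
    p=cv2.imread(f"pics/{n}0.png").astype(int); d=np.load(f"pics/{n}0.npy"); c=optics.camera_params(n)
    X=cloud(d,c,c["extrinsics"]); b,g,r=p[...,0],p[...,1],p[...,2]
    for nm,m in(("green",(g>1.7*r)&(g>1.5*b)),("blue",(b>2*r)&(b>1.8*g)&(X[...,0]<650)&(X[...,1]>150))):
        m=m&(d>0)&(X[...,2]>40)
        Q=X[m]; print(n,nm,len(Q),Q.min(0).round(),Q.max(0).round())
        top=Q[Q[:,2]>np.percentile(Q[:,2],98)-3]; 
        T=Q[Q[:,2]>128]
        if len(T):print(" top",len(T),T.mean(0).round(1),T.min(0).round(),T.max(0).round(),"rect",cv2.minAreaRect(T[:,:2].astype(np.float32)))
    # head of screw
    uv=(203,336) if n=="scene" else (239,321)
    x0=X[uv]; print("x0",x0)
    m=(d>0)&(np.hypot(X[...,0]-x0[0],X[...,1]-x0[1])<90)&(X[...,2]>45)&(X[...,2]<56)
    Q=X[m]; print("head",len(Q),Q.min(0).round(1),Q.max(0).round(1))
    v,u=np.where(m); print(v.min(),v.max(),u.min(),u.max())
    sc=5; v0,u0=uv[0]-45,uv[1]-60
    cv2.imwrite(f"pics/{n}_screw.png",cv2.resize(p[v0:v0+80,u0:u0+120].astype(np.uint8),None,fx=6,fy=6,interpolation=cv2.INTER_CUBIC))
E
```

```text
scene green 323 [506.  92.  77.] [544. 129. 138.]
 top 62 [524.  108.8 133.2] [510.  97. 128.] [541. 126. 138.] rect ((527.85986328125, 112.03044128417969), (21.04081916809082, 30.972579956054688), 68.64564514160156)
scene blue 285 [524. 188.  76.] [558. 227. 139.]
 top 53 [539.3 205.3 133.1] [526. 192. 128.] [557. 224. 139.] rect ((541.691650390625, 206.35882568359375), (20.887556076049805, 31.38617515563965), 41.42007827758789)
x0 [ 530.82027005 -166.03388873   50.97591267]
head 219 [ 518.  -182.8   45. ] [ 573.4 -134.1   55. ]
192 207 324 345
side green 355 [252.  87.  76.] [559. 537. 370.]
 top 78 [508.2 134.6 146.6] [252.  92. 128.] [546. 537. 370.] rect ((396.6745910644531, 303.4051513671875), (62.60682678222656, 505.0917053222656), 30.416316986083984)
side blue 316 [ 84. 188.  78.] [ 560. 1639.  398.]
 top 107 [388.2 620.  235.5] [ 84. 190. 128.] [ 560. 1639.  398.] rect ((270.220947265625, 897.9473266601562), (267.2001647949219, 1501.7965087890625), 12.439210891723633)
x0 [ 540.64096143 -166.49225085   43.60292809]
head 250 [ 521.2 -187.    45.1] [ 571.  -135.3   53. ]
228 243 310 334
```

View pics/scene_screw.png

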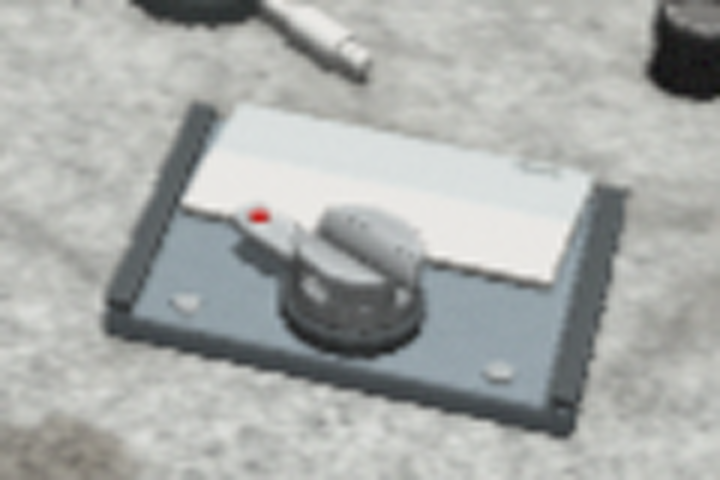

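View pics/side_screw.png

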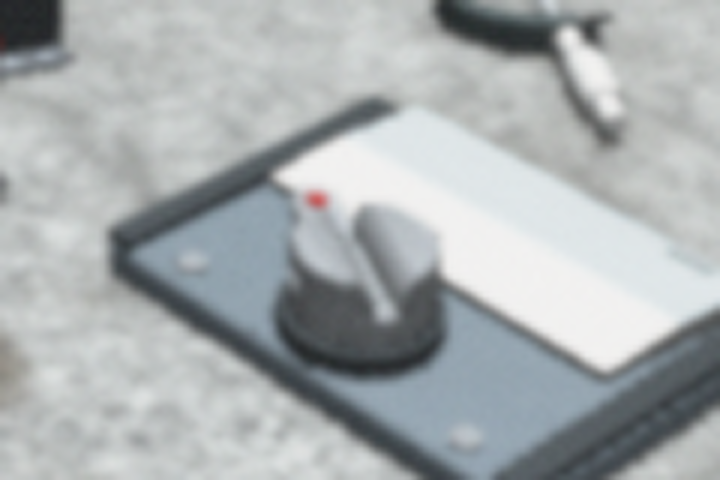

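Run:
```python
from h import *
for n,uv in(("scene",(203,336)),("side",(239,321))):
    p=cv2.imread(f"pics/{n}0.png").astype(int); d=np.load(f"pics/{n}0.npy"); c=optics.camera_params(n)
    X=cloud(d,c,c["extrinsics"]); b,g,r=p[...,0],p[...,1],p[...,2]
    m=(r>1.6*g)&(r>1.6*b)&(X[...,2]>20)&(X[...,2]<60)&(np.abs(X[...,0]-546)<120)&(np.abs(X[...,1]+160)<90)
    print(n,"dot",m.sum(),X[m].mean(0).round(1))
    m=(d>0)&(np.abs(X[...,2]-51)<3)&(np.hypot(X[...,0]-546,X[...,1]+160)<40)
    (cx,cy),rad=cv2.minEnclosingCircle(X[m][:,:2].astype(np.float32)); print("circle",cx,cy,rad)
    for name,m in(("red",(r>2*g)&(r>2*b)),("brown",(r>1.5*g)&(r>1.5*b)&(r<130))):
        m=m&(X[...,2]>60)&(X[...,2]<200)&(X[...,0]>250)&(X[...,0]<700)
        Q=X[m]; print(name,len(Q),Q.min(0).round(),Q.max(0).round())
    m=(d>0)&(X[...,2]>65)&(np.hypot(X[...,0]-527,X[...,1]-111)<75)&(np.hypot(X[...,0]-527,X[...,1]-111)>27)
    print("near",m.sum(),X[m].min(0).round(),X[m].max(0).round())
```

```text
scene dot 5 [ 562.1 -110.2   35. ]
circle 545.7015380859375 -156.34182739257812 27.796838760375977
red 382 [446. -19.  63.] [484.  21. 126.]
brown 554 [378. -15.  62.] [482. 238. 126.]
near 621 [484.  62.  65.] [575. 185.  80.]
side dot 2 [ 563.1 -111.3   32.1]
circle 546.27001953125 -161.8738250732422 26.16106605529785
red 454 [449. -23.  62.] [493.  18. 123.]
brown 805 [383. -22.  63.] [493. 226. 123.]
near 371 [487.  57.  65.] [577. 185.  76.]
```

Call:
move_arm --moves '[{"delta_pos": [-0.03,-0.018,-0.02],"jaw": 0},{"delta_pos": [-0.04,-0.0244,-0.01],"jaw": 0},{"delta_pos": [-0.04,-0.0244,-0.01],"jaw": 0},{"delta_pos": [-0.04,-0.0244,-0.005],"jaw": 0},{"delta_pos": [-0.04,-0.0244,0],"jaw": 0}]'

```text
invalid input
```

Call:
move_arm --moves '[{"delta_pos": [-0.04,-0.0244,0],"jaw": 0},{"delta_pos": [-0.04,-0.0244,0],"jaw": 0},{"delta_pos": [-0.04,-0.0244,0],"jaw": 0},{"delta_pos": [-0.04,-0.0244,0],"jaw": 0},{"delta_pos": [-0.04,-0.0244,0],"jaw": 0}]'

```text
invalid input
```

Call:
move_arm --moves '[{"delta_pos": [-0.04,-0.0244,0],"jaw": 0},{"delta_pos": [-0.04,-0.0244,0],"jaw": 0},{"jaw": 0},{"jaw": 0}]'

```text
invalid input
```

```bash
cat > look.py <<'E'
from h import *; import sys
k=sys.argv[1]
s=readout.sense(); p,d=optics.grab_frame("wrist"); cv2.imwrite(f"pics/w{k}.png",p); np.save(f"pics/w{k}.npy",d)
c=optics.camera_params("wrist"); E=toolT(s)@c["T_tool_cam"]; np.save(f"pics/w{k}_E.npy",E)
T=toolT(s); print(s["t"],s["position"].round(1),"psi",np.degrees(np.arctan2(T[1,0],T[0,0])).round(2),s["joints"].round(3),s["grip_width"])
E
python3 look.py 1
```

```text
0.6 [281.2 558.1 196.6] psi 153.26 [ 0.925  0.527  1.433 -0.     1.181 -0.179] 87.18992380259542
```

View pics/w1.png

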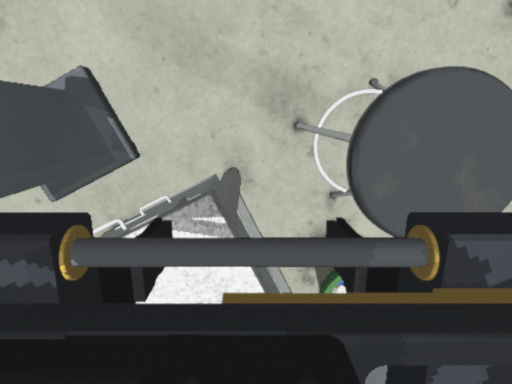

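The calls were refused and nothing moved, so each row probably needs all three fields, including roll.

Call:
move_arm --moves '[{"delta_pos": [-0.03,-0.018,-0.02],"roll": 0,"jaw": 0},{"delta_pos": [-0.04,-0.0244,-0.01],"roll": 0,"jaw": 0},{"delta_pos": [-0.04,-0.0244,-0.01],"roll": 0,"jaw": 0},{"delta_pos": [-0.04,-0.0244,-0.005],"roll": 0,"jaw": 0},{"delta_pos": [-0.04,-0.0244,0],"roll": 0,"jaw": 0}]'

```text
t: 1.15
position: [400.2, 368.3, 242.8]
tcp_rot: [0.001, 0.231, 0.973, 0.001]
wrist_force: [1.1, 0.6, -0.9]
grip_width: 87.2
```

Call:
move_arm --moves '[{"delta_pos": [-0.04,-0.0244,0],"roll": 0,"jaw": 0},{"delta_pos": [-0.04,-0.0244,0],"roll": 0,"jaw": 0},{"delta_pos": [-0.04,-0.0244,0],"roll": 0,"jaw": 0},{"delta_pos": [-0.04,-0.0244,0],"roll": 0,"jaw": 0},{"delta_pos": [-0.04,-0.0244,0],"roll": 0,"jaw": 0}]'

```text
t: 1.65
position: [523.4, 168.7, 241.8]
tcp_rot: [0.0, 0.231, 0.973, 0.0]
wrist_force: [0.4, 0.5, 0.3]
grip_width: 87.1
```

Call:
move_arm --moves '[{"delta_pos": [-0.04,-0.0244,0],"roll": 0,"jaw": 0},{"delta_pos": [-0.03,-0.014,0],"roll": 0,"jaw": 0},{"delta_pos": [0,0,0],"roll": 0,"jaw": 0},{"delta_pos": [0,0,0],"roll": 0,"jaw": 0}]'

```text
t: 2.05
position: [567.8, 104.1, 241.3]
tcp_rot: [-0.0, 0.232, 0.973, 0.0]
wrist_force: [-0.2, 0.5, 0.4]
grip_width: 87.1
```

```bash
python3 look.py 2
```

```text
2.05 [567.8 104.1 241.3] psi 153.15 [-1.200e-02  4.140e-01  1.501e+00  1.000e-03  1.227e+00 -1.115e+00] 87.06056330690906
```

View pics/w2.png

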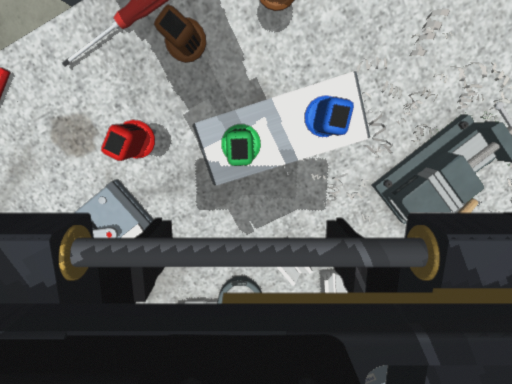

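The wrist picture shows the green handle's dark top square at about (149,239), with the guard behind it and the blue driver at (116,340). Now I fit the pose.

Run:
```python
from h import *
p=cv2.imread("pics/w2.png").astype(int); d=np.load("pics/w2.npy"); E=np.load("pics/w2_E.npy"); c=optics.camera_params("wrist")
X=cloud(d,c,E)
m=(np.hypot(X[...,0]-527,X[...,1]-111)<40)&(d>0)
T=m&(X[...,2]>127); v,u=np.where(T); print(len(v),v.min(),v.max(),u.min(),u.max(),X[T].mean(0).round(1),X[T].std(0).round(1))
r=cv2.minAreaRect(X[T][:,:2].astype(np.float32)); print("top",r)
b,g,rr=p[...,0],p[...,1],p[...,2]
G=m&(X[...,2]>70)&(X[...,2]<90)&(g>1.5*rr)&(g>1.5*b); print("guard",G.sum(),cv2.minEnclosingCircle(X[G][:,:2].astype(np.float32)),X[G][:,2].mean())
Bm=(np.hypot(X[...,0]-541,X[...,1]-207)<40)&(d>0)&(X[...,2]>127); print("blue",cv2.minAreaRect(X[Bm][:,:2].astype(np.float32)))
S=(d>0)&(np.abs(X[...,2]-75)<4)&(np.hypot(X[...,0]-535,X[...,1]-160)<150)&(abs(b-g)<30); print("stand",cv2.minAreaRect(X[S][:,:2].astype(np.float32)),X[S][:,2].mean())
crop=p[110:190,190:310].astype(np.uint8); cv2.imwrite("pics/g2.png",cv2.resize(crop,None,fx=6,fy=6,interpolation=cv2.INTER_CUBIC))
```

```text
38037 130 383 0 381 [536.3 104.2 365.8] [11.  19.7 37.8]
top ((529.2113647460938, 109.70622253417969), (79.69051361083984, 35.83068084716797), 61.812801361083984)
guard 329 ((530.7644653320312, 113.89175415039062), 22.0222110748291) 80.17402964370565
blue ((552.3759155273438, 202.15301513671875), (29.966407775878906, 58.33561325073242), 37.274147033691406)
stand ((498.40191650390625, 169.0643310546875), (192.05946350097656, 159.13584899902344), 80.01110076904297) 74.83314998152889
```

View pics/g2.png

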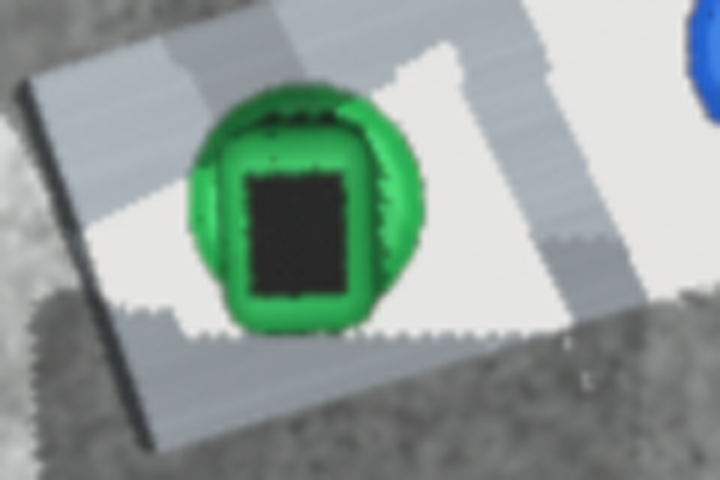

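```bash
cat >> h.py <<'E'
def ray(rc,z,c,E):
    f,cx,cy=K(c); r=E[:3,:3]@np.array([(rc[1]-cx)/f,(rc[0]-cy)/f,1]); return E[:3,3]+r*(z-E[2,3])/r[2]
E
python3 - <<'E'
from h import *
p=cv2.imread("pics/w2.png").astype(int); d=np.load("pics/w2.npy"); E=np.load("pics/w2_E.npy"); c=optics.camera_params("wrist")
X=cloud(d,c,E)
T=(np.hypot(X[...,0]-527,X[...,1]-111)<40)&(X[...,2]>131)&(X[...,2]<139)&(d>0)
v,u=np.where(T); print(len(v),X[T].mean(0).round(1), cv2.minAreaRect(X[T][:,:2].astype(np.float32)), v.min(),v.max(),u.min(),u.max())
w=ray((148.8,239.1),135,c,E); print("cap",w)
dark=(p.max(2)<70); dark[:120]=0; dark[175:]=0; dark[:,:225]=0; dark[:,255:]=0
v,u=np.where(dark); print(len(v),v.mean(),u.mean()); P=np.array([ray(q,135,c,E)[:2] for q in zip(v,u)]); print(P.mean(0),cv2.minAreaRect(P.astype(np.float32)))
TT=E@np.linalg.inv(c["T_tool_cam"])
for q in (P.mean(0),): print("tool", (np.linalg.inv(TT)@[q[0],q[1],100,1]).round(1))
E
```

```text
787 [530.3 113.9 134.3] ((530.2777709960938, 113.79280090332031), (23.409225463867188, 31.890708923339844), 63.23774719238281) 131 164 227 251
cap [530.99767705 113.6783887  135.        ]
314 147.4171974522293 239.0764331210191
[529.8481958  114.24550574] ((526.5717163085938, 115.76950073242188), (13.562467575073242, 27.541637420654297), 63.016807556152344)
tool [ 38.3  -8.1 141.3   1. ]
```

Call:
move_arm --moves '[{"delta_pos": [0.0376,-0.0082,0.01],"roll": 0,"jaw": 0},{"delta_pos": [0,0,0.04],"roll": 0,"jaw": 0},{"delta_pos": [0,0,0.04],"roll": 0,"jaw": 0},{"delta_pos": [0,0,0.03],"roll": 0,"jaw": 0},{"delta_pos": [0,0,0.019],"roll": 0,"jaw": 0}]'

```text
t: 2.6
position: [527.8, 115.9, 100.6]
tcp_rot: [-0.002, 0.23, 0.973, -0.0]
wrist_force: [-0.8, -0.2, 0.0]
grip_width: 87.1
```

Call:
move_arm --moves '[{"delta_pos": [0,0,0],"roll": 0,"jaw": 0},{"delta_pos": [0,0,0],"roll": 0,"jaw": 80}]'

```text
t: 2.8
position: [530.1, 115.4, 102.9]
tcp_rot: [-0.0, 0.23, 0.973, 0.0]
wrist_force: [0.1, 0.1, 0.2]
grip_width: 83.7
```

```bash
python3 look.py 3; python3 -c "
from h import *
for n in ('side','scene'):
    p,d=optics.grab_frame(n); y,x=(130,200) if n=='side' else (100,170); cv2.imwrite(f'pics/{n}3.png',cv2.resize(p[y:y+90,x:x+120],None,fx=6,fy=6,interpolation=cv2.INTER_CUBIC))"
```

```text
2.8 [530.1 115.4 102.9] psi 153.35 [ 0.008  0.55   1.728  0.     0.864 -1.098] 83.72614631526264
```

View pics/side3.png

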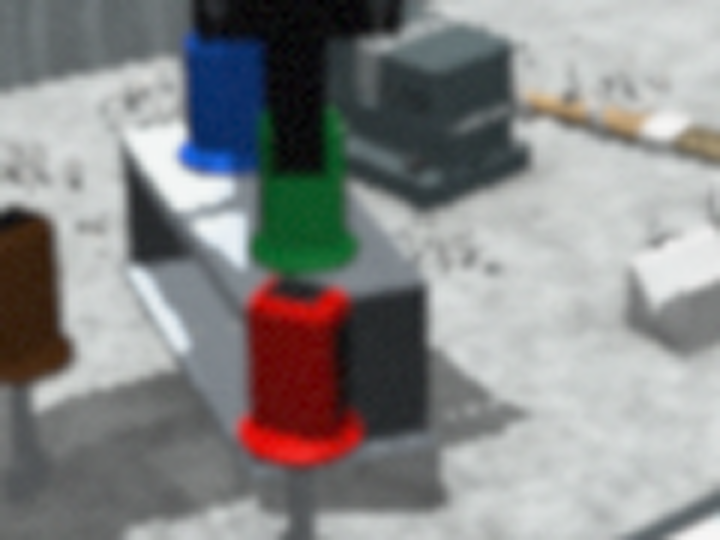

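View pics/scene3.png

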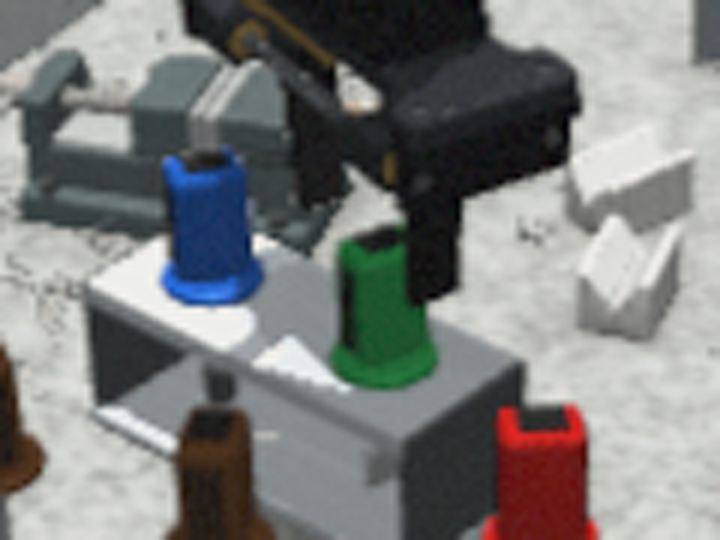

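The fingers straddle the green handle on its flats, clear of blue and red. Closing.

Call:
move_arm --moves '[{"delta_pos": [0,0,0],"roll": 0,"jaw": 255},{"delta_pos": [0,0,0],"roll": 0,"jaw": 255},{"delta_pos": [0,0,0],"roll": 0,"jaw": 255},{"delta_pos": [0,0,0],"roll": 0,"jaw": 255},{"delta_pos": [0,0,0],"roll": 0,"jaw": 255}]'

```text
t: 3.45
position: [530.6, 114.2, 102.6]
tcp_rot: [0.0, 0.231, 0.973, 0.0]
wrist_force: [0.7, -0.7, 0.5]
grip_width: 35.0
```

Call:
move_arm --moves '[{"delta_pos": [0,0,0],"roll": 0,"jaw": 255},{"delta_pos": [0,0,0],"roll": 0,"jaw": 255},{"delta_pos": [0,0,0],"roll": 0,"jaw": 255}]'

```text
t: 3.75
position: [530.4, 114.2, 102.5]
tcp_rot: [-0.0, 0.231, 0.973, -0.0]
wrist_force: [-0.7, -0.5, 1.3]
grip_width: 25.1
```

```bash
python3 look.py 4; python3 -c "
from h import *; s=readout.sense(); print(s['wrist_force'],s['ft_torque'])"
```

```text
3.75 [530.4 114.2 102.5] psi 153.25 [ 0.006  0.551  1.728 -0.     0.864 -1.098] 25.141321500691397
[0.11300992 0.00595837 0.56088394] [-0.08074149  0.01850486  0.01614256]
```

Call:
move_arm --moves '[{"delta_pos": [0,0,-0.01],"roll": 0,"jaw": 255},{"delta_pos": [0,0,-0.02],"roll": 0,"jaw": 255},{"delta_pos": [0,0,-0.02],"roll": 0,"jaw": 255},{"delta_pos": [0,0,-0.025],"roll": 0,"jaw": 255},{"delta_pos": [0,0,-0.025],"roll": 0,"jaw": 255}]'

```text
t: 4.3
position: [530.2, 114.3, 203.8]
tcp_rot: [-0.0, 0.231, 0.973, 0.0]
wrist_force: [0.1, 0.4, -1.5]
grip_width: 25.6
```

```bash
python3 look.py 5; python3 -c "
from h import *
for n in ('side',):
    p,d=optics.grab_frame(n); y,x=(100,200); cv2.imwrite(f'pics/{n}5.png',cv2.resize(p[y:y+90,x:x+120],None,fx=6,fy=6,interpolation=cv2.INTER_CUBIC))"
```

```text
4.3 [530.2 114.3 203.8] psi 153.26 [ 0.006  0.408  1.632  0.     1.102 -1.098] 25.57828132201577
```

View pics/side5.png

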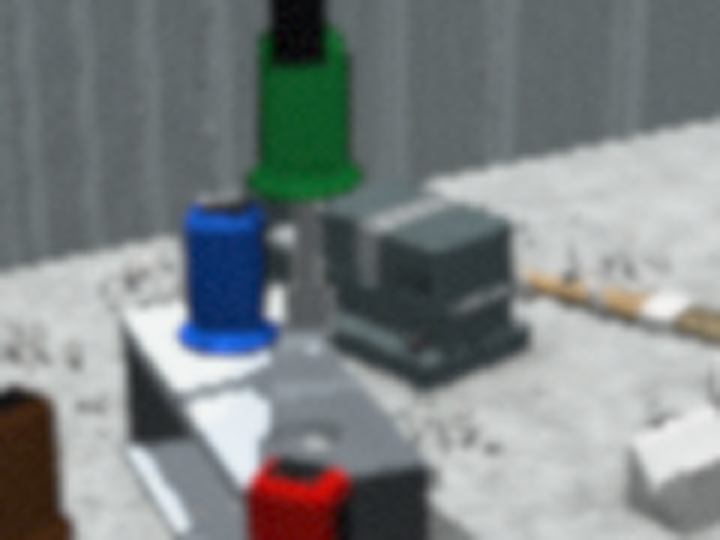

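Run:
```python
import numpy as np
psi=np.radians(153.26); W=np.array([523-530.2,-225-114.3])/10; r=round((psi-np.radians(71))/10,3); print(r)
for i in range(10):
    x=np.array([np.cos(psi),np.sin(psi)]); y=np.array([np.sin(psi),-np.cos(psi)])
    print(i,(x@W).round(1),(y@W).round(1)); psi-=r
```

```text
0.144
0 -14.6 -30.6
1 -18.9 -28.2
2 -22.7 -25.2
3 -26.1 -21.7
4 -28.9 -17.7
5 -31.2 -13.4
6 -32.8 -8.8
7 -33.7 -4.0
8 -33.9 0.9
9 -33.4 5.8
```

Call:
move_arm --moves '[{"delta_pos": [-0.0146,-0.0306,0],"roll": 0.144,"jaw": 255},{"delta_pos": [-0.0189,-0.0282,0],"roll": 0.144,"jaw": 255},{"delta_pos": [-0.0227,-0.0252,0],"roll": 0.144,"jaw": 255},{"delta_pos": [-0.0261,-0.0217,0],"roll": 0.144,"jaw": 255},{"delta_pos": [-0.0289,-0.0177,0],"roll": 0.144,"jaw": 255}]'

```text
t: 4.9
position: [526.0, -56.3, 201.7]
tcp_rot: [-0.001, 0.562, 0.827, -0.0]
wrist_force: [0.4, 0.1, -1.1]
grip_width: 25.3
```

Call:
move_arm --moves '[{"delta_pos": [-0.0312,-0.0134,0],"roll": 0.144,"jaw": 255},{"delta_pos": [-0.0328,-0.0088,0],"roll": 0.144,"jaw": 255},{"delta_pos": [-0.0337,-0.004,0],"roll": 0.144,"jaw": 255},{"delta_pos": [-0.0339,0.0009,0],"roll": 0.144,"jaw": 255},{"delta_pos": [-0.0334,0.0058,0],"roll": 0.144,"jaw": 255}]'

```text
t: 5.4
position: [522.5, -225.9, 201.6]
tcp_rot: [-0.001, 0.817, 0.576, -0.0]
wrist_force: [1.3, 1.0, -0.1]
grip_width: 25.7
```

Call:
move_arm --moves '[{"delta_pos": [0,0,0],"roll": 0,"jaw": 255},{"delta_pos": [0,0,0],"roll": 0,"jaw": 255}]'

```text
t: 5.6
position: [522.5, -225.0, 201.5]
tcp_rot: [-0.001, 0.816, 0.579, -0.0]
wrist_force: [-0.6, 0.9, -1.2]
grip_width: 25.6
```

```bash
python3 look.py 6; python3 -c "
from h import *
print(nets.place_of('wrist','screw_slot'))
c=optics.camera_params('wrist');E=np.load('pics/w6_E.npy')
for n in ('side','scene'):
    p,d=optics.grab_frame(n);cv2.imwrite(f'pics/{n}6.png',p);np.save(f'pics/{n}6.npy',d)"
```

```text
5.6 [ 522.5 -225.   201.5] psi 70.71 [-6.030e-01  4.470e-01  1.568e+00  1.000e-03  1.129e+00 -2.670e-01] 25.598184242669436
[{'pixel': [108.6, 248.8], 'score': 0.85}]
```

View pics/w6.png

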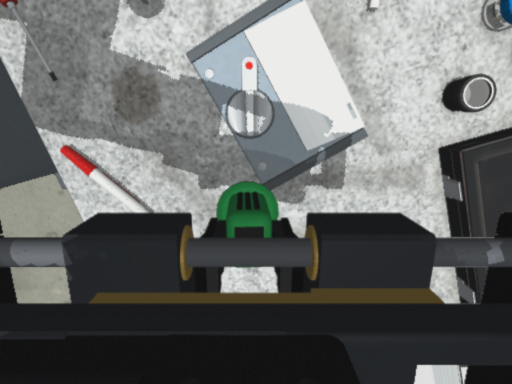

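View pics/side6.png

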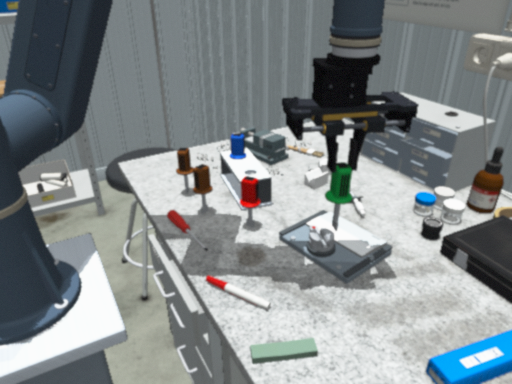

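The screw head is at about (112,249) with its slot vertical in the picture, close to aligned with the blade, and the finger's red dot is at (65,249). Now the precise numbers.

Run:
```python
from h import *
p=cv2.imread("pics/w6.png"); d=np.load("pics/w6.npy"); E=np.load("pics/w6_E.npy"); c=optics.camera_params("wrist")
X=cloud(d,c,E); TT=E@np.linalg.inv(c["T_tool_cam"])
m=(d>0)&(np.abs(X[...,2]-51)<4)&(np.hypot(X[...,0]-546,X[...,1]+159)<40)
print("head",cv2.minEnclosingCircle(X[m][:,:2].astype(np.float32)),X[m][:,2].mean())
s=ray((108.6,248.8),37,c,E); print("net slot",s)
I=p.astype(int); r=(I[...,2]>1.6*I[...,1])&(np.arange(384)[:,None]<90)&(abs(np.arange(512)-249)<20)
v,u=np.where(r); zd=X[r][:,2].mean(); D=ray((v.mean(),u.mean()),zd,c,E); print("dot",v.mean(),u.mean(),D)
print("dir net",np.degrees(np.arctan2(D[1]-s[1],D[0]-s[0])),np.hypot(*(D-s)[:2]))
(hx,hy),_=cv2.minEnclosingCircle(X[m][:,:2].astype(np.float32)); print("dir head",np.degrees(np.arctan2(D[1]-hy,D[0]-hx)),np.hypot(D[0]-hx,D[1]-hy))
g=p; mm=(I[...,1]>1.5*I[...,2])&(I[...,1]>1.5*I[...,0])
v,u=np.where(mm); print("green px",v.min(),v.max(),u.min(),u.max(), np.unique(d[mm].round(-1),return_counts=True))
G=X[mm&(d>0)]; L=(G-TT[:3,3])@TT[:3,:3]; print("green tool",L.min(0).round(1),L.max(0).round(1))
gu=L[(L[:,2]>10)]; print(len(gu),np.percentile(gu,[1,99],0).round(1))
for n in("scene","side"):
    dd=np.load(f"pics/{n}6.npy"); pp=cv2.imread(f"pics/{n}6.png").astype(int); cc=optics.camera_params(n); Y=cloud(dd,cc,cc["extrinsics"])
    q=(np.hypot(Y[...,0]-522.5,Y[...,1]+225)<35)&(dd>0)&(Y[...,2]>70)&(Y[...,2]<190)
    Q=Y[q]; gr=q&(pp[...,1]>1.5*pp[...,2]); print(n,"green z",Y[gr][:,2].min(),Y[gr][:,2].max(),"xy",Y[gr][:,:2].min(0),Y[gr][:,:2].max(0))
    sh=q&~gr&(Y[...,2]<168); print("shank",sh.sum(),Y[sh].min(0) if sh.sum() else "",Y[sh].mean(0) if sh.sum() else "")
    for (a,b) in((95,115),(115,135),(135,165)):
        k=sh&(Y[...,2]>a)&(Y[...,2]<b)
        if k.sum(): print(a,k.sum(),Y[k].mean(0).round(1))
cv2.imwrite("pics/s6.png",cv2.resize(p[50:150,190:310],None,fx=6,fy=6,interpolation=cv2.INTER_CUBIC))
ps=cv2.imread("pics/side6.png");cv2.imwrite("pics/ss6.png",cv2.resize(ps[150:260,280:400],None,fx=5,fy=5,interpolation=cv2.INTER_CUBIC))
```

```text
head ((545.3289794921875, -157.1388702392578), 25.00975799560547) 50.17356213990635
net slot [ 546.50075571 -152.58834364   37.        ]
dot 65.025 248.675 [ 560.67132797 -111.8115187    51.36939628]
dir net 70.83687633619098 43.16890744571758
dir head 71.30012879809871 47.85348946723624
green px 182 237 217 277 (array([  0.,  90., 160., 170., 180., 190., 200., 210., 220.],
      dtype=float32), array([  8,  14, 329, 663, 127, 106,  95, 149, 743]))
green tool [  -6.   -24.1 -108.4] [33.8 19.7 25. ]
904 [[ -5.  -23.8  10.5]
 [ 21.9  19.   24.3]]
scene green z 176.0972812396726 189.82699909233406 xy [ 497.32407503 -245.03721604] [ 533.57649751 -203.29719003]
shank 121 [ 511.23991845 -232.59657937  112.867248  ] [ 518.31550662 -222.90000169  135.55717828]
95 2 [ 521.1 -222.4  113.7]
115 63 [ 518.6 -222.6  124.5]
135 55 [ 518.  -223.2  148.5]
side green z 174.83979205114628 189.96307747995616 xy [ 497.98475107 -249.60249895] [ 537.62976667 -207.91808751]
shank 152 [ 514.46725218 -236.64063354  112.46604794] [ 518.06958037 -228.72906202  137.54874182]
95 7 [ 518.2 -228.4  113.1]
115 61 [ 517.8 -228.9  124.7]
135 83 [ 518.3 -228.6  148.7]
```

View pics/s6.png

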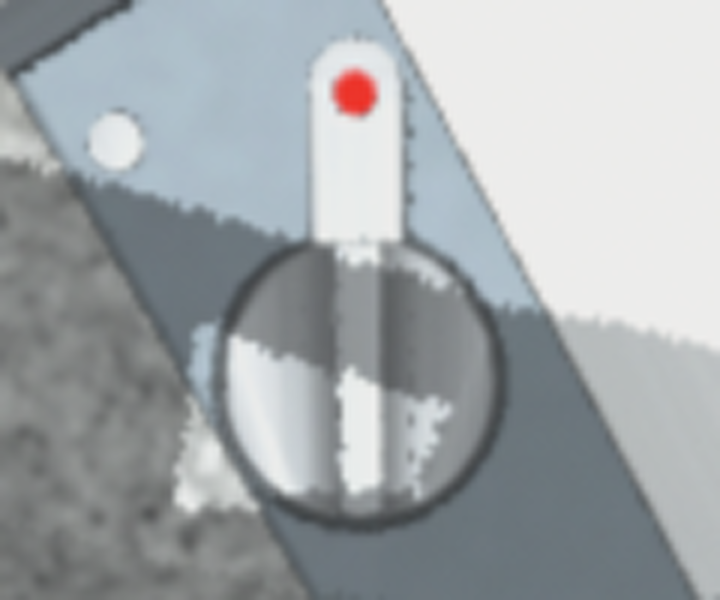

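View pics/ss6.png

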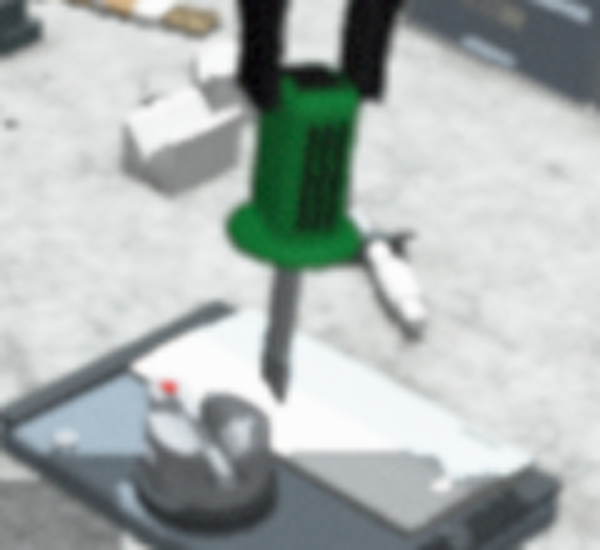

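Call:
move_arm --moves '[{"delta_pos": [0.035,-0.0003,0],"roll": 0,"jaw": 255},{"delta_pos": [0.036,-0.0003,0.01],"roll": 0,"jaw": 255},{"delta_pos": [0,0,0.025],"roll": 0,"jaw": 255},{"delta_pos": [0,0,0.015],"roll": 0,"jaw": 255},{"delta_pos": [0,0,0],"roll": 0,"jaw": 255}]'

```text
t: 6.3
position: [544.4, -155.2, 150.5]
tcp_rot: [-0.002, 0.815, 0.58, -0.001]
wrist_force: [-0.9, 1.0, -0.9]
grip_width: 25.7
```

```bash
python3 look.py 7
python3 - <<'E'
from h import *
for n in("scene","side"):
    pp,dd=optics.grab_frame(n); cc=optics.camera_params(n); np.save(f"pics/{n}7.npy",dd); cv2.imwrite(f"pics/{n}7.png",pp)
    v,u=project([545.3,-157.1,55],cc,cc["extrinsics"]); v,u=int(v),int(u); print(n,v,u)
    cv2.imwrite(f"pics/{n}7z.png",cv2.resize(pp[v-55:v+25,u-50:u+50],None,fx=7,fy=7,interpolation=cv2.INTER_CUBIC))
    Y=cloud(dd,cc,cc["extrinsics"]); P=pp.astype(int)
    sh=(np.hypot(Y[...,0]-545,Y[...,1]+157)<15)&(dd>0)&(Y[...,2]>82)&(Y[...,2]<115)&~(P[...,1]>1.4*P[...,2])
    h=(np.hypot(Y[...,0]-545,Y[...,1]+157)<32)&(dd>0)&(Y[...,2]>48)&(Y[...,2]<52.5)
    print("shank",Y[sh].mean(0),"head",cv2.minEnclosingCircle(Y[h][:,:2].astype(np.float32)))
E
```

```text
6.3 [ 544.4 -155.2  150.5] psi 70.9 [-0.475  0.509  1.625  0.     1.013 -0.142] 25.742978714325247
scene 197 335
shank [ 540.25642311 -156.11991739   97.22511732] head ((545.9716186523438, -157.53594970703125), 25.6235408782959)
side 231 320
shank [ 542.18648027 -162.32691421   98.55192575] head ((545.2298583984375, -161.70347595214844), 25.593883514404297)
```

View pics/scene7z.png

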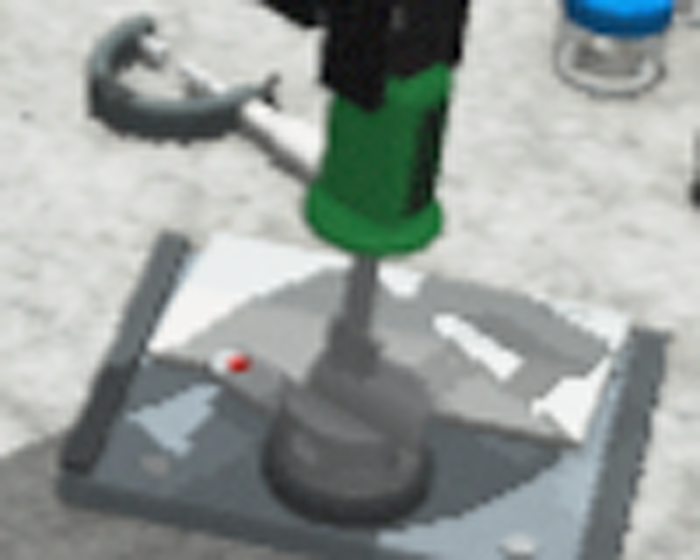

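View pics/side7z.png

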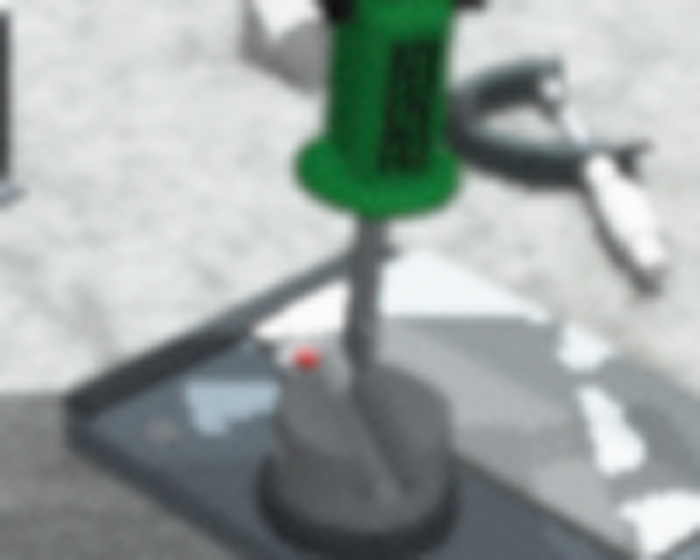

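Call:
move_arm --moves '[{"delta_pos": [-0.002,0.0019,0],"roll": 0,"jaw": 255},{"delta_pos": [0,0,0],"roll": 0,"jaw": 255},{"delta_pos": [0,0,0.004],"roll": 0,"jaw": 255},{"delta_pos": [0,0,0.004],"roll": 0,"jaw": 255},{"delta_pos": [0,0,0.002],"roll": 0,"jaw": 255}]'

```text
t: 6.95
position: [546.8, -160.2, 142.0]
tcp_rot: [-0.0, 0.815, 0.579, -0.0]
wrist_force: [0.0, -0.6, -2.0]
grip_width: 25.5
```

```bash
python3 look.py 8
python3 - <<'E'
from h import *
s=readout.sense(); print(s["wrist_force"],s["ft_torque"])
for n in("scene","side"):
    pp,dd=optics.grab_frame(n); cc=optics.camera_params(n)
    Y=cloud(dd,cc,cc["extrinsics"]); P=pp.astype(int)
    v,u=project([545.3,-157.1,55],cc,cc["extrinsics"]); v,u=int(v),int(u)
    cv2.imwrite(f"pics/{n}8z.png",cv2.resize(pp[v-55:v+25,u-50:u+50],None,fx=7,fy=7,interpolation=cv2.INTER_CUBIC))
    sh=(np.hypot(Y[...,0]-545,Y[...,1]+157)<15)&(dd>0)&(Y[...,2]>75)&(Y[...,2]<108)&~(P[...,1]>1.4*P[...,2])
    h=(np.hypot(Y[...,0]-545,Y[...,1]+157)<32)&(dd>0)&(Y[...,2]>48)&(Y[...,2]<52.5)
    D=cc["extrinsics"][:2,2]; D=D/np.hypot(*D)*4; (hx,hy),_=cv2.minEnclosingCircle(Y[h][:,:2].astype(np.float32))
    e=Y[sh].mean(0)[:2]+D-[hx,hy]; a=np.radians(71.1); print(n,e,"along",e@[np.cos(a),np.sin(a)],"y",e@[np.sin(a),-np.cos(a)])
E
```

```text
6.95 [ 546.8 -160.2  142. ] psi 70.74 [-0.481  0.524  1.627 -0.     0.992 -0.145] 25.523322588415947
[ 0.00409703  0.26111884 -1.01123661] [-0.05124109  0.05125417  0.03431234]
scene [-0.53565745 -0.44558632] along -0.5950714742581188 y -0.36244450005885775
side [-1.13034161  0.15087725] along -0.22339458441354407 y -1.1182714186235245
```

View pics/side8z.png

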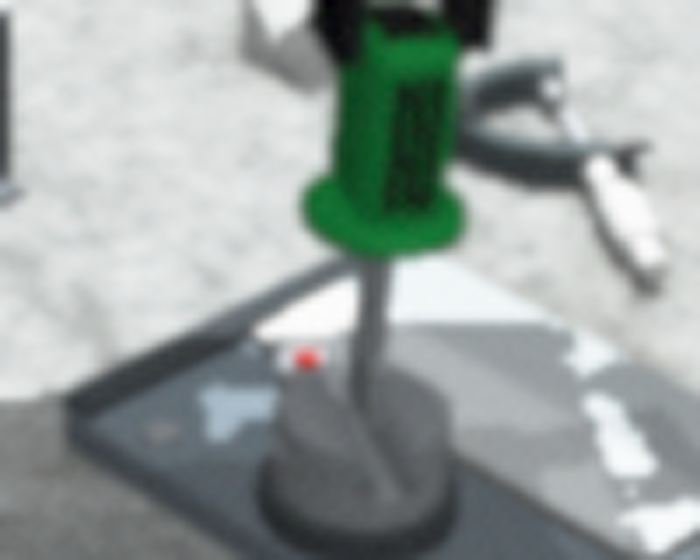

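Wrist camera readings carry about −2 mm of tool-y bias: the gripped guard appears at −2.2. Corrected for that, they agree with the scene and side views, which put the blade within about 1 mm of centre. Descending.

Call:
move_arm --moves '[{"delta_pos": [0.0004,0.0005,0.004],"roll": 0,"jaw": 255},{"delta_pos": [0,0,0.003],"roll": 0,"jaw": 255},{"delta_pos": [0,0,0.002],"roll": 0,"jaw": 255},{"delta_pos": [0,0,0],"roll": 0,"jaw": 255}]'

```text
t: 7.5
position: [547.5, -159.9, 133.1]
tcp_rot: [-0.0, 0.815, 0.579, -0.0]
wrist_force: [0.4, -0.3, -0.7]
grip_width: 25.3
```

Call:
move_arm --moves '[{"delta_pos": [0,0,0.002],"roll": 0,"jaw": 255},{"delta_pos": [0,0,0.002],"roll": 0,"jaw": 255},{"delta_pos": [0,0,0],"roll": 0,"jaw": 255}]'

```text
t: 7.8
position: [547.7, -160.0, 129.3]
tcp_rot: [-0.0, 0.815, 0.579, -0.0]
wrist_force: [0.3, 0.1, -1.2]
grip_width: 25.4
```

```bash
cat > chk.py <<'E'
from h import *; import sys
k=sys.argv[1]
s=readout.sense(); print(s["t"],s["position"],s["wrist_force"],s["ft_torque"],s["grip_width"])
for n in("scene","side"):
    pp,dd=optics.grab_frame(n); cc=optics.camera_params(n)
    Y=cloud(dd,cc,cc["extrinsics"]); P=pp.astype(int)
    v,u=project([545.3,-157.1,55],cc,cc["extrinsics"]); v,u=int(v),int(u)
    cv2.imwrite(f"pics/{n}{k}z.png",cv2.resize(pp[v-55:v+25,u-50:u+50],None,fx=7,fy=7,interpolation=cv2.INTER_CUBIC))
    q=(np.hypot(Y[...,0]-546,Y[...,1]+158)<30)&(dd>0)&(P[...,1]>1.4*P[...,2])&(Y[...,2]>80)&(Y[...,2]<120)
    print(n,"green zmin",np.percentile(Y[q][:,2],1))
    sh=(np.hypot(Y[...,0]-545,Y[...,1]+157)<15)&(dd>0)&(Y[...,2]>62)&(Y[...,2]<95)&~(P[...,1]>1.4*P[...,2])
    h=(np.hypot(Y[...,0]-545,Y[...,1]+157)<32)&(dd>0)&(Y[...,2]>48)&(Y[...,2]<52.5)
    D=cc["extrinsics"][:2,2]; D=D/np.hypot(*D)*4; (hx,hy),_=cv2.minEnclosingCircle(Y[h][:,:2].astype(np.float32))
    e=Y[sh].mean(0)[:2]+D-[hx,hy]; a=np.radians(71.1); print(n,e,"along",e@[np.cos(a),np.sin(a)],"y",e@[np.sin(a),-np.cos(a)])
E
python3 chk.py 9
```

```text
7.8 [ 547.6733472  -159.95264718  129.28266436] [ 0.25734347  0.13436301 -1.24374456] [-0.09761452  0.11180222 -0.03356746] 25.414252087500948
scene green zmin 102.47525835672758
scene [ 1.68535337 -0.49804464] along 0.07472257293267708 y 1.7558134757876525
side green zmin 104.17488930821338
side [ 0.52489662 -0.9543075 ] along -0.732833193510645 y 0.8057138302211456
```

View pics/side9z.png

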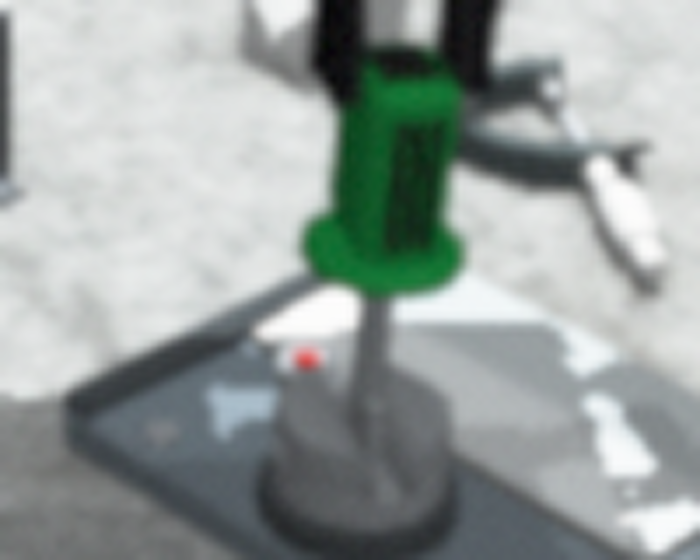

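View pics/scene9z.png

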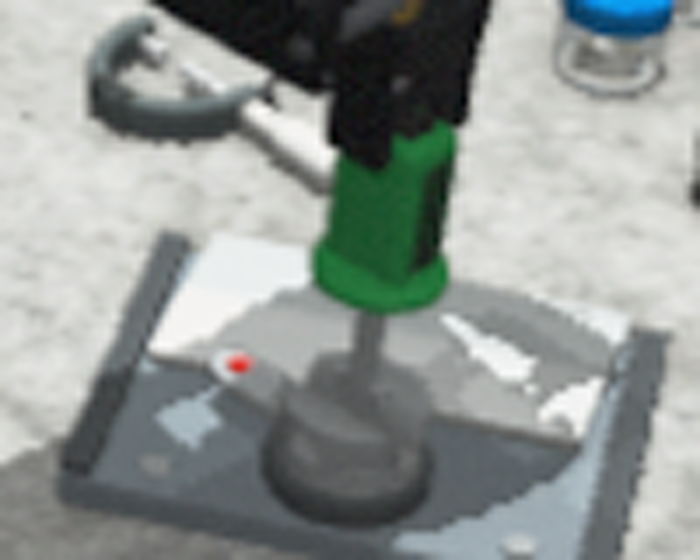

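Call:
move_arm --moves '[{"delta_pos": [0,-0.0008,0.001],"roll": 0,"jaw": 255},{"delta_pos": [0,0,0],"roll": 0.08,"jaw": 255},{"delta_pos": [0,0,0],"roll": 0.1,"jaw": 255},{"delta_pos": [0,0,0],"roll": 0.1,"jaw": 255},{"delta_pos": [0,0,0],"roll": 0.1,"jaw": 255}]'

```text
t: 8.4
position: [547.8, -160.4, 128.7]
tcp_rot: [0.001, 0.911, 0.413, 0.0]
wrist_force: [0.4, -0.0, -1.7]
grip_width: 25.4
```

```bash
python3 chk.py 10; python3 look.py 10
```

```text
8.4 [ 547.78009141 -160.38688735  128.73773673] [ 0.42787964 -0.03956418 -1.73720957] [-0.29683023 -0.11235179  0.17186645] 25.41456319205836
scene green zmin 102.19234792105838
scene [ 0.44333375 -1.07216602] along -0.8707570488990832 y 0.7667248176896443
side green zmin 103.43543346498991
side [-0.16064939  0.35965509] along 0.2882272749926604 y -0.2684865839588188
8.5 [ 547.7 -160.3  128.7] psi 49.01 [-4.800e-01  5.420e-01  1.638e+00 -1.000e-03  9.600e-01  2.350e-01] 25.483061641389334
```

View pics/scene10z.png

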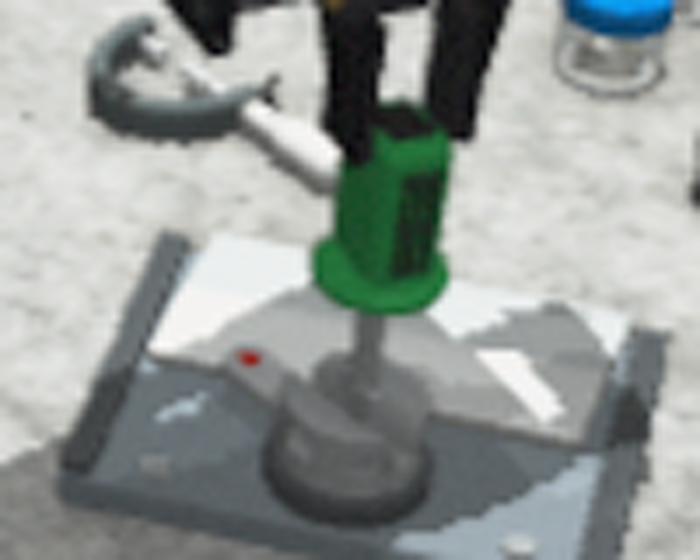

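The finger is turning: the red dot has shifted and the moment is 0.17 N·m. Continuing.

Call:
move_arm --moves '[{"delta_pos": [0,0,0],"roll": 0.12,"jaw": 255},{"delta_pos": [0,0,0],"roll": 0.12,"jaw": 255},{"delta_pos": [0,0,0],"roll": 0.12,"jaw": 255},{"delta_pos": [0,0,0],"roll": 0.12,"jaw": 255},{"delta_pos": [0,0,0],"roll": 0.1,"jaw": 255}]'

```text
t: 9.05
position: [547.3, -160.7, 128.7]
tcp_rot: [0.001, 0.991, 0.136, 0.0]
wrist_force: [0.3, -3.1, -0.8]
grip_width: 25.2
```

```bash
python3 chk.py 11; python3 look.py 11
```

```text
9.05 [ 547.28509745 -160.692046    128.74755891] [ 0.30021588 -3.06166771 -0.76796725] [-0.7287107   0.1529909   0.17698249] 25.245801947841418
scene green zmin 104.00240291048546
scene [0.20112007 2.09917402] along 2.051144096587413 y -0.48968227339122417
side green zmin 103.05799225632711
side [0.05802163 1.61262246] along 1.544472719067949 y -0.4674630891018101
9.15 [ 547.2 -160.6  128.7] psi 15.89 [-0.481  0.542  1.638 -0.002  0.96   0.814] 25.486969488412083
```

View pics/scene11z.png

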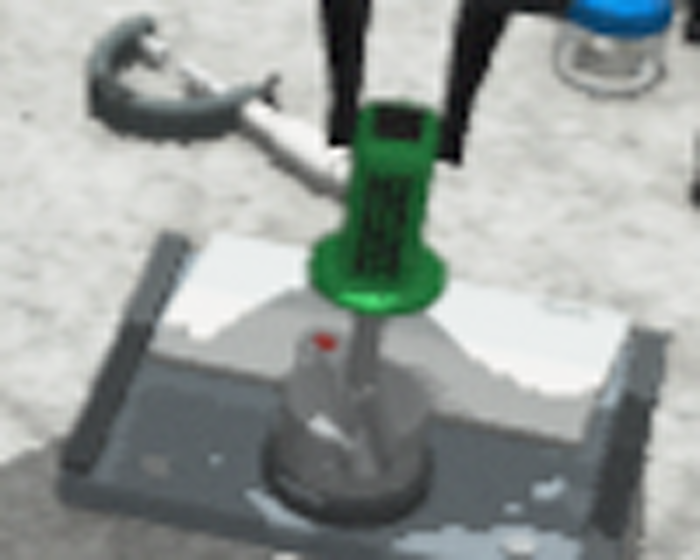

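Call:
move_arm --moves '[{"delta_pos": [0,0,0],"roll": 0.1,"jaw": 255},{"delta_pos": [0,0,0],"roll": 0.08,"jaw": 255},{"delta_pos": [0,0,0],"roll": 0.06,"jaw": 255},{"delta_pos": [0,0,0],"roll": 0,"jaw": 255}]'

```text
t: 9.6
position: [547.0, -160.5, 128.7]
tcp_rot: [0.001, 1.0, 0.019, -0.0]
wrist_force: [-0.2, -3.2, -0.3]
grip_width: 25.6
```

```bash
python3 chk.py 12; python3 look.py 12
```

```text
9.6 [ 547.00387398 -160.52316444  128.7154768 ] [-0.24960461 -3.24197065 -0.33007101] [-0.94055446  0.34126637  0.13370309] 25.647102380749846
scene green zmin 102.90260467983435
scene [0.84607673 0.8755197 ] along 1.1023753560899292 y 0.5168647280100988
side green zmin 102.5227125737075
side [-0.79733967  0.89066022] along 0.5843683904011255 y -1.0428517476001524
9.7 [ 547.1 -160.4  128.7] psi 2.19 [-4.800e-01  5.420e-01  1.639e+00 -1.000e-03  9.610e-01  1.053e+00] 25.52686736605088
```

View pics/scene12z.png

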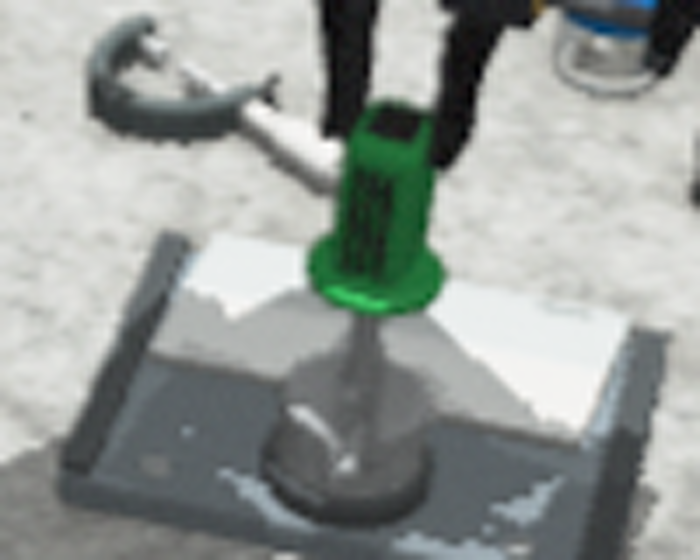

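View pics/w12.png

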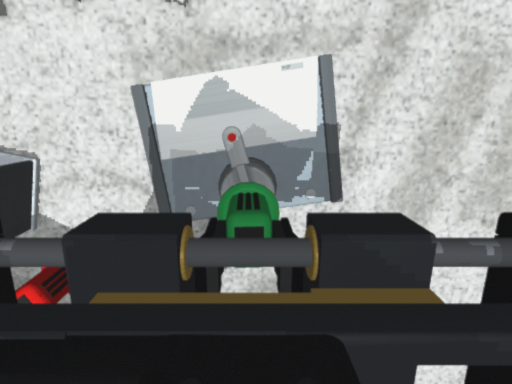

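Call:
move_arm --moves '[{"delta_pos": [0,0,0],"roll": 0.06,"jaw": 255},{"delta_pos": [0,0,0],"roll": 0.06,"jaw": 255},{"delta_pos": [0,0,0],"roll": 0.05,"jaw": 255},{"delta_pos": [0,0,0],"roll": 0,"jaw": 255}]'

```text
t: 10.15
position: [546.9, -160.3, 128.7]
tcp_rot: [0.001, 0.998, -0.066, -0.0]
wrist_force: [-1.5, -3.4, -0.7]
grip_width: 25.2
```

```bash
cat > fing.py <<'E'
from h import *; import sys
k=sys.argv[1]; s=readout.sense(); print(s["wrist_force"],s["ft_torque"])
p=cv2.imread(f"pics/w{k}.png").astype(int); d=np.load(f"pics/w{k}.npy"); E=np.load(f"pics/w{k}_E.npy"); c=optics.camera_params("wrist"); X=cloud(d,c,E)
r=(p[...,2]>1.6*p[...,1])&(p[...,2]>1.6*p[...,0])&(X[...,2]>20)&(X[...,2]<60)&(np.hypot(X[...,0]-546,X[...,1]+158)<65)
D=X[r].mean(0); T=E@np.linalg.inv(c["T_tool_cam"]); 
# wrist bias: shift +2.2 along tool y, +1 x
D=D+T[:3,1]*2.2+T[:3,0]*0; h=np.array([547.3,-159.6]); a=np.degrees(np.arctan2(D[1]-h[1],D[0]-h[0]))
print("dot",r.sum(),D.round(1),"finger ang",a,"turned",np.radians(71.1-a), np.hypot(*(D[:2]-h)))
E
python3 fing.py 12;python3 chk.py 13; python3 look.py 13; python3 fing.py 13
```

```text
[-1.51505309 -3.40945897 -0.66509633] [-1.24172375  0.54228078  0.19199259]
dot 55 [ 593.7 -143.5   33.4] finger ang 19.104995697329066 turned 0.907484019670226 49.14855511196449
10.15 [ 546.8936707  -160.32992572  128.69248093] [-1.51505309 -3.40945897 -0.66509633] [-1.24172375  0.54228078  0.19199259] 25.1962426751013
scene green zmin 103.12975411048993
scene [-1.01090362 -0.49016708] along -0.7911891865202212 y -0.7976274564340395
side green zmin 102.3298620779009
side [-1.34175535  1.11714304] along 0.6222947485198618 y -1.6312771777656712
10.25 [ 547.  -160.2  128.7] psi -7.6 [-4.800e-01  5.420e-01  1.639e+00 -1.000e-03  9.610e-01  1.224e+00] 25.680866725903428
[-1.36993868 -4.21935355 -0.82363234] [-1.33048737  0.61575568  0.22118767]
dot 56 [ 595.3 -150.2   33.4] finger ang 11.0601509763725 turned 1.0478930478626025 48.87382072648358
```

View pics/w13.png

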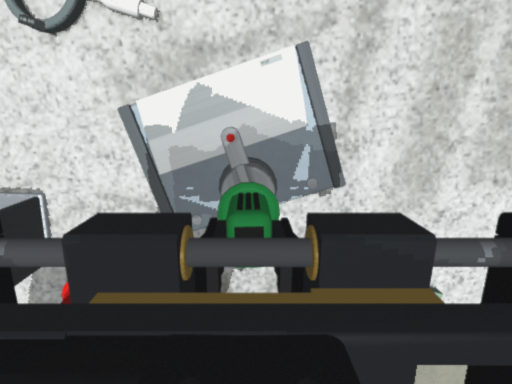

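Call:
move_arm --moves '[{"delta_pos": [0,0,0],"roll": 0.04,"jaw": 255},{"delta_pos": [0,0,0],"roll": 0.04,"jaw": 255},{"delta_pos": [0,0,0],"roll": 0.03,"jaw": 255},{"delta_pos": [0,0,0],"roll": 0,"jaw": 255}]'

```text
t: 10.7
position: [546.7, -159.8, 128.7]
tcp_rot: [0.0, 0.993, -0.121, -0.0]
wrist_force: [-1.5, -3.3, 1.0]
grip_width: 25.8
```

```bash
python3 chk.py 14; python3 look.py 14; python3 fing.py 14
```

```text
10.7 [ 546.74236964 -159.81024985  128.71215769] [-1.51630725 -3.34735775  0.99371686] [-1.10174797  0.72762081  0.57867014] 25.787859920951462
scene green zmin 102.82144552421927
scene [-0.45585513  0.58139265] along 0.4023876541147931 y -0.6196010727782052
side green zmin 102.10627148152714
side [-1.18703223  2.46851726] along 1.950927622775934 y -1.9226295511222822
10.8 [ 546.9 -159.8  128.7] psi -13.91 [-4.800e-01  5.420e-01  1.639e+00 -1.000e-03  9.610e-01  1.334e+00] 25.717340811769358
[-2.17182091 -4.29451636  1.59567386] [-1.20976392  0.77045397  0.55976812]
dot 54 [ 595.  -150.3   33.4] finger ang 11.010494368942624 turned 1.0487597191576241 48.57713780282743
```

View pics/side14z.png

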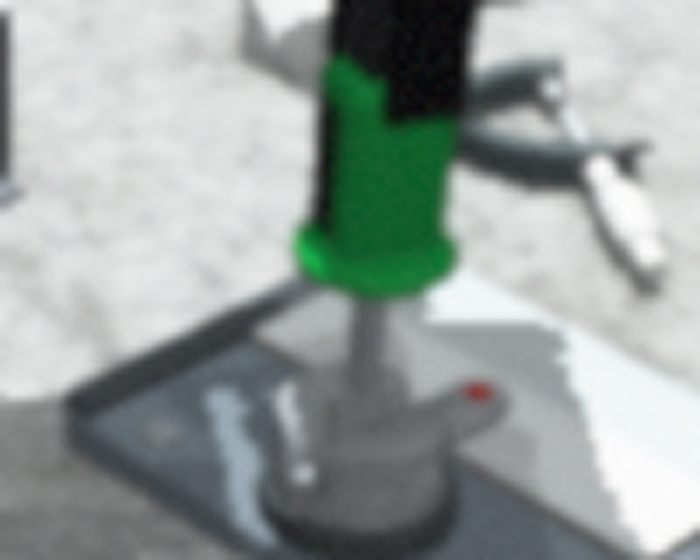

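The moment rose to 0.57 N·m and the finger stopped at about 1.05 rad from its start, square to the blade, so it is at the hard stop. Now I relax the twist and lift out.

Call:
move_arm --moves '[{"delta_pos": [0,0,0],"roll": -0.12,"jaw": 255},{"delta_pos": [0,0,0],"roll": -0.1,"jaw": 255},{"delta_pos": [0,0,0],"roll": 0,"jaw": 255},{"delta_pos": [0,0,-0.005],"roll": 0,"jaw": 255},{"delta_pos": [0,0,-0.01],"roll": 0,"jaw": 255}]'

```text
t: 11.35
position: [546.0, -158.2, 143.0]
tcp_rot: [-0.002, 1.0, -0.014, -0.002]
wrist_force: [-0.3, -0.2, -1.0]
grip_width: 25.2
```

Call:
move_arm --moves '[{"delta_pos": [0,0,-0.015],"roll": 0,"jaw": 255},{"delta_pos": [0,0,-0.025],"roll": 0,"jaw": 255},{"delta_pos": [0,0,-0.025],"roll": 0,"jaw": 255},{"delta_pos": [0,0,0],"roll": 0,"jaw": 255},{"delta_pos": [0,0,0],"roll": 0,"jaw": 255}]'

```text
t: 11.85
position: [546.8, -158.9, 209.0]
tcp_rot: [-0.001, 1.0, -0.013, 0.0]
wrist_force: [-0.7, 0.3, -1.0]
grip_width: 25.3
```

```bash
python3 look.py 15; python3 fing.py 15
python3 - <<'E'
from h import *
TT=np.load("pics/w15_E.npy")@np.linalg.inv(optics.camera_params("wrist")["T_tool_cam"]); t=TT[:3,3]; print(TT[:3,:2].round(3))
for n in("scene","side"):
    pp,dd=optics.grab_frame(n); cc=optics.camera_params(n)
    Y=cloud(dd,cc,cc["extrinsics"]); P=pp.astype(int); cv2.imwrite(f"pics/{n}15.png",pp)
    v,u=project(t-[0,0,40],cc,cc["extrinsics"]); v,u=int(v),int(u)
    cv2.imwrite(f"pics/{n}15z.png",cv2.resize(pp[v-45:v+55,u-60:u+60],None,fx=6,fy=6,interpolation=cv2.INTER_CUBIC))
    q=(np.hypot(Y[...,0]-t[0],Y[...,1]-t[1])<30)&(dd>0)
    gr=q&(P[...,1]>1.4*P[...,2])&(Y[...,2]>t[2]-60); print(n,"green z",np.percentile(Y[gr][:,2],1)-t[2])
    D=cc["extrinsics"][:2,2]; D=D/np.hypot(*D)*4
    for a,b in((-85,-70),(-70,-55),(-55,-40),(-40,-28)):
        k=q&(Y[...,2]>t[2]+a)&(Y[...,2]<t[2]+b)&(np.hypot(Y[...,0]-t[0],Y[...,1]-t[1])<14)&~(P[...,1]>1.4*P[...,2])
        if k.sum(): print(a,k.sum(),(Y[k].mean(0)[:2]+D-t[:2]).round(1))
E
```

```text
11.85 [ 546.8 -158.9  209. ] psi -1.49 [-4.800e-01  4.380e-01  1.560e+00  1.000e-03  1.143e+00  1.117e+00] 25.256652055774612
[ 0.75975502  0.20236578 -1.21053145] [-0.02753885  0.17607488  0.02887418]
dot 31 [ 595.5 -150.4   33.1] finger ang 10.853103160884395 turned 1.0515067139519316 49.101780553560566
[[ 1.    -0.026]
 [-0.026 -1.   ]
 [ 0.    -0.001]]
scene green z -26.807716405090446
-85 22 [-3.3  4.7]
-70 24 [-2.2  4.4]
-55 26 [-1.6  4.4]
side green z -27.575692184478527
-85 62 [-1.9  2. ]
-70 38 [-2.6  0.4]
-55 40 [-2.8  0.3]
```

View pics/w15.png

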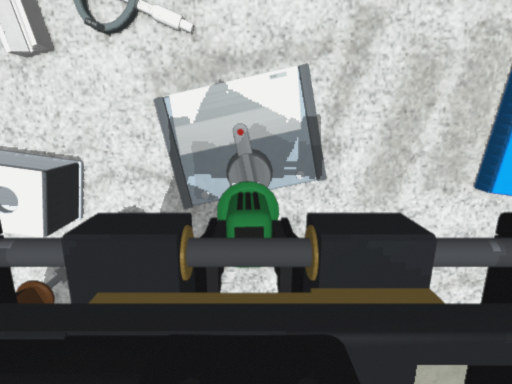

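View pics/side15z.png

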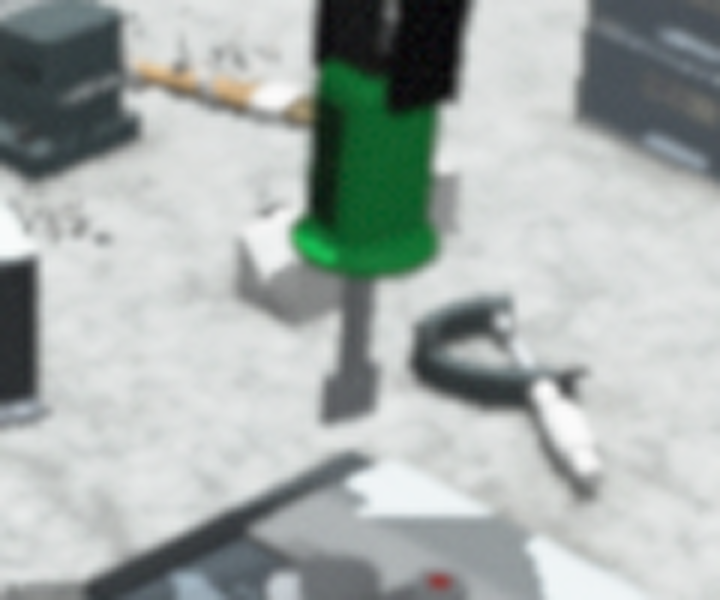

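View pics/scene15z.png

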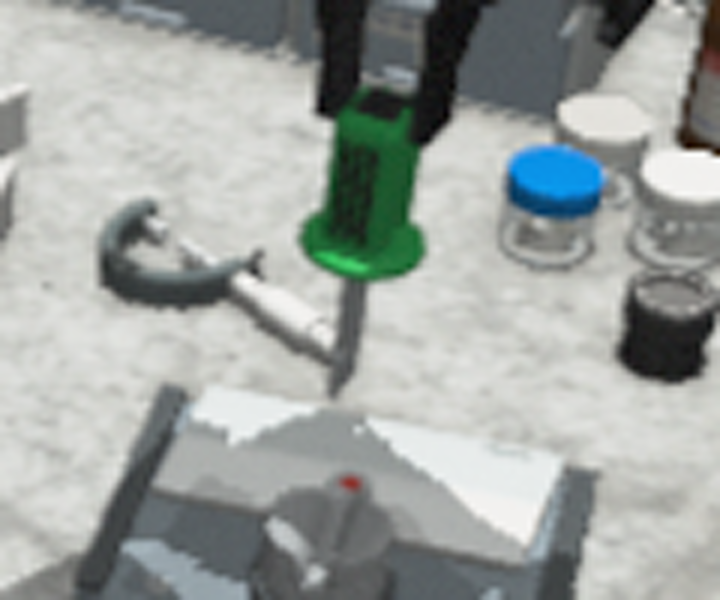

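The screw stayed home and the driver hangs nearly upright. Carrying it back over its hole.

Call:
move_arm --moves '[{"delta_pos": [-0.0034,-0.039,0],"roll": 0,"jaw": 255},{"delta_pos": [-0.0034,-0.039,0],"roll": 0,"jaw": 255},{"delta_pos": [-0.0034,-0.039,0],"roll": 0,"jaw": 255},{"delta_pos": [-0.0034,-0.039,0],"roll": 0,"jaw": 255},{"delta_pos": [-0.0034,-0.039,0],"roll": 0,"jaw": 255}]'

```text
t: 12.5
position: [533.8, 37.3, 207.3]
tcp_rot: [-0.0, 1.0, -0.013, -0.001]
wrist_force: [-0.0, 0.8, -1.4]
grip_width: 25.5
```

Call:
move_arm --moves '[{"delta_pos": [-0.0034,-0.039,0],"roll": 0,"jaw": 255},{"delta_pos": [-0.0031,-0.0387,0],"roll": 0,"jaw": 255},{"delta_pos": [0,0,0.01],"roll": 0,"jaw": 255},{"delta_pos": [0,0,0.01],"roll": 0,"jaw": 255},{"delta_pos": [0,0,0],"roll": 0,"jaw": 255}]'

```text
t: 13.0
position: [528.6, 112.6, 186.0]
tcp_rot: [0.0, 1.0, -0.013, -0.003]
wrist_force: [0.6, -1.2, -1.7]
grip_width: 25.5
```

```bash
cat > st.py <<'E'
from h import *; import sys
k=sys.argv[1]
TT=np.load(f"pics/w{k}_E.npy")@np.linalg.inv(optics.camera_params("wrist")["T_tool_cam"]); t=TT[:3,3]
for n in("scene","side"):
    pp,dd=optics.grab_frame(n); cc=optics.camera_params(n); np.save(f"pics/{n}{k}.npy",dd)
    Y=cloud(dd,cc,cc["extrinsics"]); P=pp.astype(int); cv2.imwrite(f"pics/{n}{k}.png",pp)
    v,u=project([530,114,100],cc,cc["extrinsics"]); v,u=int(v),int(u)
    cv2.imwrite(f"pics/{n}{k}z.png",cv2.resize(pp[v-55:v+45,u-60:u+60],None,fx=6,fy=6,interpolation=cv2.INTER_CUBIC))
    D=cc["extrinsics"][:2,2]; D=D/np.hypot(*D)*4
    for a,b in((-85,-70),(-70,-55),(-55,-40)):
        q=(Y[...,2]>t[2]+a)&(Y[...,2]<t[2]+b)&(np.hypot(Y[...,0]-t[0],Y[...,1]-t[1])<14)&~(P[...,1]>1.4*P[...,2])&(Y[...,2]>82)
        if q.sum(): print(n,a,q.sum(),(Y[q].mean(0)[:2]+D).round(1))
    h=(Y[...,2]<66)&(dd>0)&(np.hypot(Y[...,0]-530,Y[...,1]-114)<17); 
    if h.sum(): print(n,"hole pts",h.sum(),Y[h].mean(0).round(1), cv2.minAreaRect(np.argwhere(h).astype(np.float32)))
E
python3 look.py 16; python3 st.py 16
```

```text
13.0 [528.6 112.6 186. ] psi -1.49 [ 3.000e-03  4.300e-01  1.652e+00 -1.000e-03  1.065e+00  1.600e+00] 25.45859291035674
scene -85 31 [529.1 116.7]
scene -70 22 [528.9 115.7]
scene -55 20 [529.4 115.4]
scene hole pts 52 [527.8 117.6  10.1] ((172.5, 231.5), (7.0, 25.0), 90.0)
side -85 45 [529.2 113.8]
side -70 23 [528.4 112. ]
side -55 23 [528.9 111.8]
side hole pts 5 [534.  124.9  64.8] ((172.3823699951172, 248.97061157226562), (0.7276068925857544, 6.063390731811523), 14.03624439239502)
```

View pics/side16z.png

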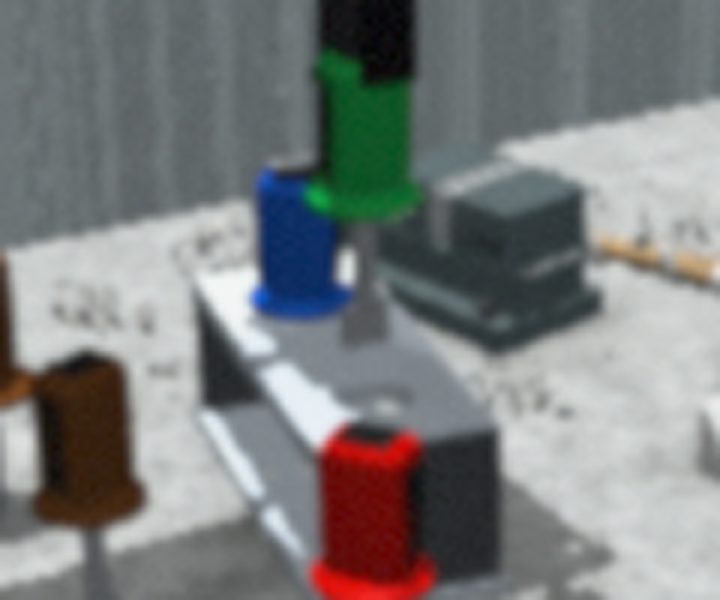

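View pics/scene16z.png

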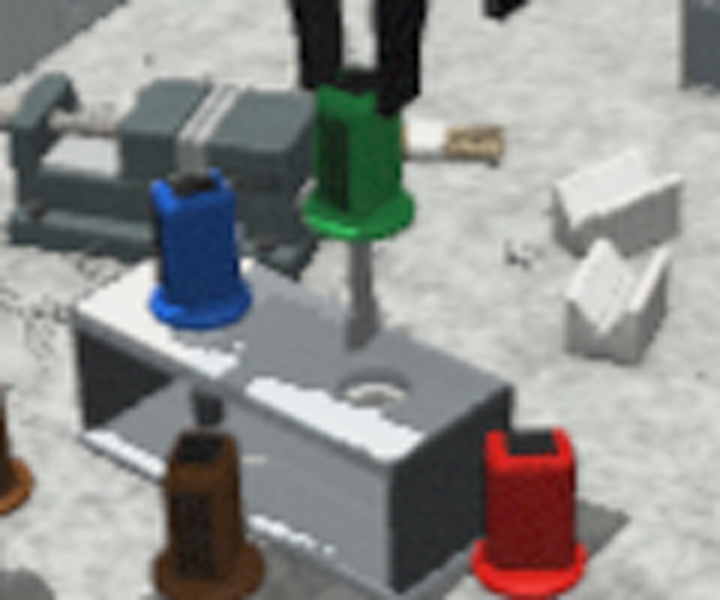

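Run:
```python
from h import *
for n,(r,cl),tip in(("scene",(388,375),(352,360)),("side",(400,376),(342,364))):
    cc=optics.camera_params(n); E=cc["extrinsics"]; v,u=project([530,114,100],cc,E); v,u=int(v),int(u)
    f=lambda a:(v-55+(a[0]+.5)/6-.5,u-60+(a[1]+.5)/6-.5)
    print(n,"hole",ray(f((r,cl)),75,cc,E).round(1),"blade tip",ray(f(tip),96.5,cc,E).round(1))
```

```text
scene hole [531.2 111.3  75. ] blade tip [524.1 113.5  96.5]
side hole [529.4 106.4  75. ] blade tip [529.9 116.7  96.5]
```

Run:
```python
from h import *
for n in("scene","side"):
    cc=optics.camera_params(n); E=cc["extrinsics"]; dd=np.load(f"pics/{n}16.npy"); Y=cloud(dd,cc,E)
    P=cv2.imread(f"pics/{n}16.png")
    vc,uc=project([530,110,75],cc,E); vv,uu=np.mgrid[int(vc)-10:int(vc)+12,int(uc)-12:int(uc)+14]
    Zz=Y[vv,uu][...,2]; print(n,vv[0,0],uu[0,0]); print("\n".join(" ".join(f"{int(z):3d}" for z in r) for r in Zz))
    W=np.array([ray(q,75,cc,E)[:2] for q in zip(vv.ravel(),uu.ravel())]); m=((Zz<72)&(Zz>-20)).ravel()&(np.hypot(W[:,0]-530,W[:,1]-110)<24)
    print(m.sum(),cv2.minEnclosingCircle(W[m].astype(np.float32)),W[m].min(0),W[m].max(0))
```

```text
scene 150 222
 76  77  76  75  77  74  73 112 110 109 106 103 101  77  75   9   5   5   7   1   3   0   0   0   1   2
 75  78  78  77  75  78  76 109 111 106 105 100  77  76  76  77  75   3   4   1   0   0   1   3   2  -1
 76  73  77  75  75  76  77 107 106 101 102  76  76  77  74  76  77  78  74  76   1   0   0   2   2  -3
 77  77  74  76  76  74  79 102 101  99  77  77  74  75  76  75  75  76  75  75  77  74   2   1   0   2
 77  75  77  73  76  75  78  99  99  74  75  78  77  74  78  77  74  77  77  75  76  76  76  73  -2  -1
 75  76  77  75  75  77  76  77  75  77  73  75  75  76  75  77  75  77  77  76  78  77  77  75  75  77
 74  78  78  76  76  71  76  75  76  76  75  76  75  73  74  77  75  77  76  76  77  75  76  75  77  77
 77  76  75  76  74  76  74  75  75  75  75  71  73  74  76  75  74  74  75 763  77  77  76  78  76  74
 76  75  77  73  77  77  76  75  72  71  72  70  70  70  69  72  74  76  75  79  76  77  73  73  76  76
 77  75  78  76  76  75  72  73  69  72  68  66  67  67  69  68  73  75  75  76  74  75  75  72  74  76
 75  74  76  75  75  75  69  69  65   0   0   
[... 3044 characters left out ...]
122 121 121 123 120 121  74  74  73  74  74  72  73  76  74
 69  73  75  73  74  74 120 120 121 121 121 121 121 122 122 123 121 122 120 120  74  74  73  74  73  72
 68  71  73  75  74 120 120 121 121 121 121 122 121 121 120 121 121 120 119 118 119  74  73  73  72  71
  4  68  72  73  75 119 120 118 118 120 121 119 121 120 120 122 119 122 120 118 118 115  74  71  71  72
  5  66  69  73 116 116 117 118 119 120 118 120 120 120 121 120 120 119 119 118 116 116  71  70  69  69
  6   6  68  69 114 115 116 115 116 117 118 118 117 118 120 117 118 118 117 115 113 112  67  67  68  65
44 ((529.6509399414062, 105.32555389404297), 13.698420524597168) [516.11626127  93.58282802] [542.66573328 118.70721939]
```

Call:
move_arm --moves '[{"delta_pos": [0.001,0.001,0],"roll": 0,"jaw": 255},{"delta_pos": [0,0,0.01],"roll": 0,"jaw": 255},{"delta_pos": [0,0,0.01],"roll": 0,"jaw": 255},{"delta_pos": [0,0,0],"roll": 0,"jaw": 255}]'

```text
t: 13.55
position: [529.9, 112.2, 166.7]
tcp_rot: [0.0, 1.0, -0.013, -0.002]
wrist_force: [-0.5, 1.2, -1.3]
grip_width: 25.7
```

```bash
python3 look.py 17; python3 st.py 17
```

```text
13.55 [529.9 112.2 166.7] psi -1.47 [ 0.002  0.457  1.671 -0.     1.018  1.599] 25.692463010641262
scene -85 23 [530.  116.4]
scene -70 24 [529.2 116. ]
scene -55 19 [528.3 116. ]
scene hole pts 57 [527.5 117.6   9.3] ((181.0, 231.5), (7.0, 8.0), 90.0)
side -85 46 [531.3 113.5]
side -70 26 [531.4 112.6]
side -55 27 [530.  112.5]
side hole pts 6 [535.9 121.7  65.5] ((172.5, 250.5), (9.0, 1.0), 90.0)
```

View pics/side17z.png

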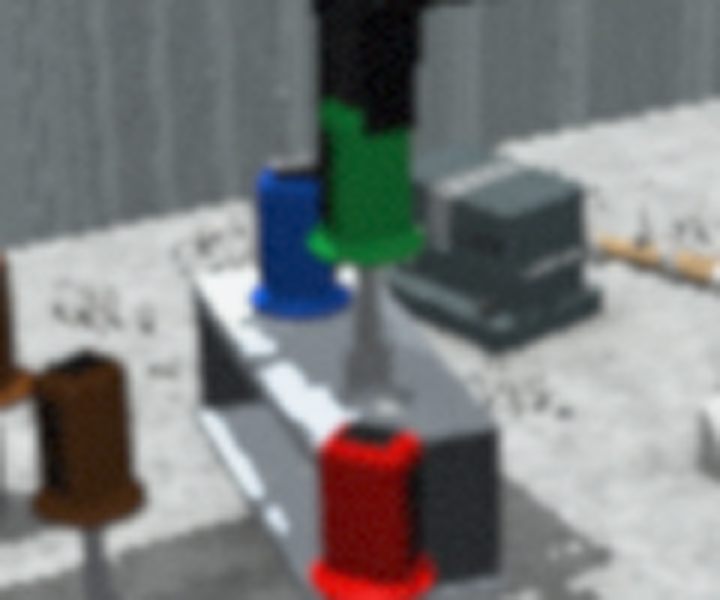

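View pics/scene17z.png

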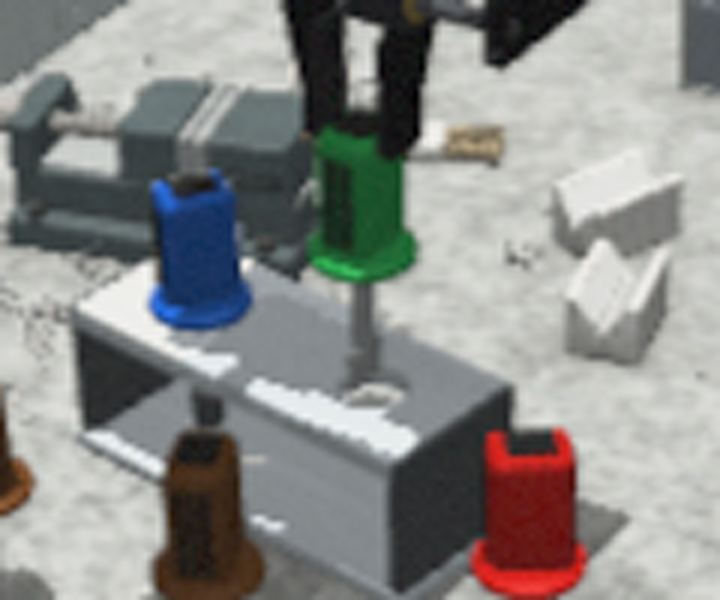

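The tip is about 4 mm towards +y of the hole centre in both views. I'll shift it 3 mm, then lower.

Call:
move_arm --moves '[{"delta_pos": [0.001,0.003,0],"roll": 0,"jaw": 255},{"delta_pos": [0,0,0],"roll": 0,"jaw": 255},{"delta_pos": [0,0,0.006],"roll": 0,"jaw": 255},{"delta_pos": [0,0,0.006],"roll": 0,"jaw": 255},{"delta_pos": [0,0,0],"roll": 0,"jaw": 255}]'

```text
t: 14.2
position: [531.4, 109.4, 155.4]
tcp_rot: [0.0, 1.0, -0.013, -0.001]
wrist_force: [-0.1, 0.3, -1.1]
grip_width: 25.8
```

```bash
python3 look.py 18; python3 st.py 18
```

```text
14.2 [531.4 109.4 155.4] psi -1.44 [-0.003  0.473  1.681 -0.     0.99   1.593] 25.813513925754872
scene -85 7 [530.5 112.7]
scene -70 20 [530.4 112.7]
scene -55 22 [531.  111.6]
scene hole pts 56 [527.2 117.6   9.2] ((181.0, 231.5), (7.0, 8.0), 90.0)
side -85 10 [531.2 110. ]
side -70 23 [531.9 108.8]
side -55 25 [531.5 109.4]
```

View pics/scene18z.png

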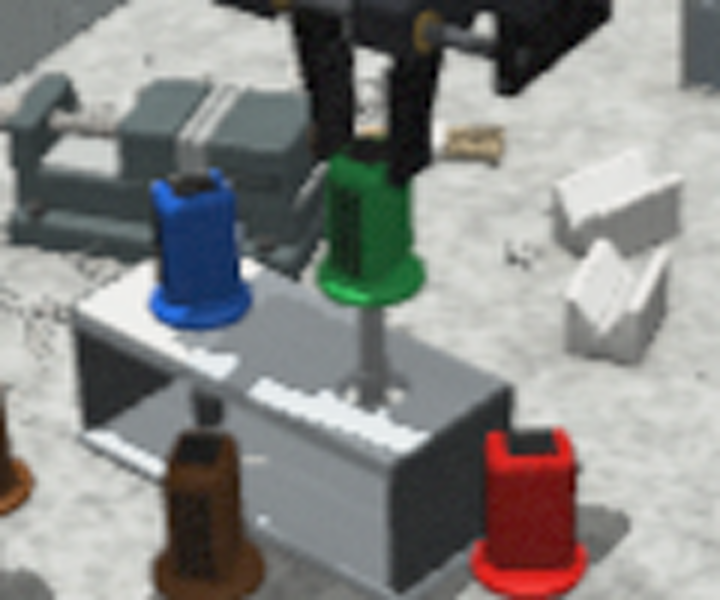

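View pics/side18z.png

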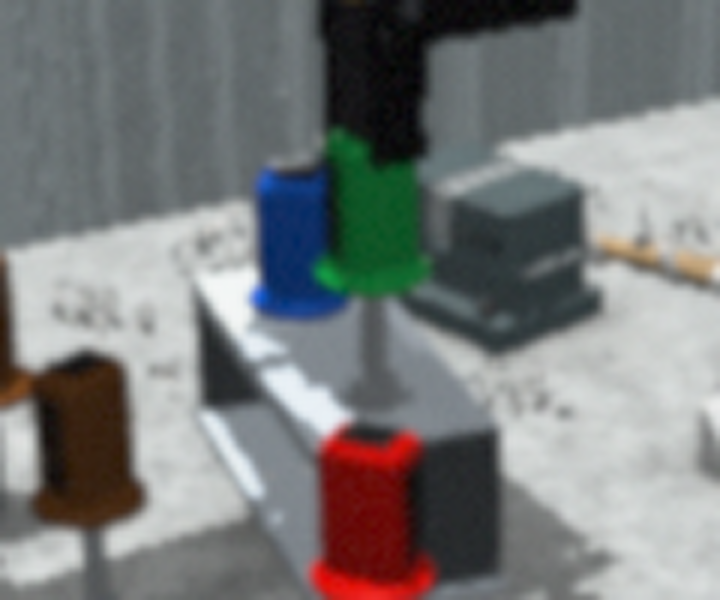

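The blade is centred in the hole and entering, with no contact force. Lowering.

Call:
move_arm --moves '[{"delta_pos": [0,0,0.012],"roll": 0,"jaw": 255},{"delta_pos": [0,0,0.013],"roll": 0,"jaw": 255},{"delta_pos": [0,0,0.013],"roll": 0,"jaw": 255},{"delta_pos": [0,0,0.008],"roll": 0,"jaw": 255},{"delta_pos": [0,0,0],"roll": 0,"jaw": 255}]'

```text
t: 14.85
position: [531.2, 109.4, 109.1]
tcp_rot: [0.0, 1.0, -0.013, -0.002]
wrist_force: [-0.1, 1.2, -1.6]
grip_width: 25.6
```

Call:
move_arm --moves '[{"delta_pos": [0,0,0.003],"roll": 0,"jaw": 255},{"delta_pos": [0,0,0.002],"roll": 0,"jaw": 255},{"delta_pos": [0,0,0],"roll": 0,"jaw": 255}]'

```text
t: 15.15
position: [532.5, 109.4, 105.7]
tcp_rot: [0.0, 1.0, -0.013, 0.0]
wrist_force: [-0.2, -0.0, -1.6]
grip_width: 25.5
```

Call:
move_arm --moves '[{"delta_pos": [0,0,0.001],"roll": 0,"jaw": 255},{"delta_pos": [0,0,0.001],"roll": 0,"jaw": 255},{"delta_pos": [0,0,0],"roll": 0,"jaw": 255}]'

```text
t: 15.45
position: [532.4, 109.4, 103.6]
tcp_rot: [-0.0, 1.0, -0.013, 0.0]
wrist_force: [-0.5, 0.4, -1.8]
grip_width: 25.5
```

```bash
python3 look.py 19; python3 st.py 19
```

```text
15.45 [532.4 109.4 103.6] psi -1.45 [-0.003  0.55   1.725  0.     0.867  1.593] 25.510605226676795
scene hole pts 67 [525.  115.2  13.8] ((180.0, 231.5), (7.0, 10.0), 90.0)
```

View pics/scene19z.png

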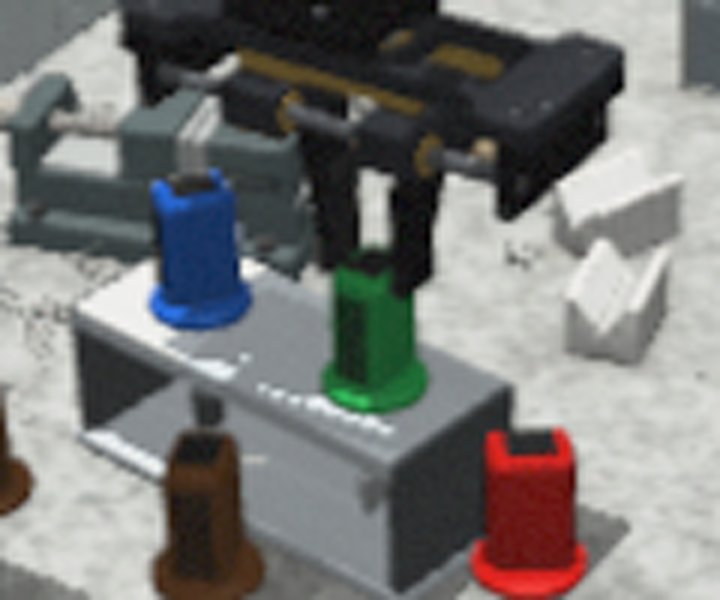

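Call:
move_arm --moves '[{"delta_pos": [-0.0015,-0.002,0],"roll": 0,"jaw": 255},{"delta_pos": [0,0,0.0008],"roll": 0,"jaw": 255},{"delta_pos": [0,0,0],"roll": 0,"jaw": 255},{"delta_pos": [0,0,0],"roll": 0,"jaw": 120},{"delta_pos": [0,0,0],"roll": 0,"jaw": 120}]'

```text
t: 16.1
position: [531.2, 111.4, 102.9]
tcp_rot: [0.0, 1.0, -0.013, 0.0]
wrist_force: [0.4, 0.0, 0.4]
grip_width: 34.8
```

Call:
move_arm --moves '[{"delta_pos": [0,0,0],"roll": 0,"jaw": 120},{"delta_pos": [0,0,0],"roll": 0,"jaw": 120},{"delta_pos": [0,0,0],"roll": 0,"jaw": 120}]'

```text
t: 16.4
position: [531.0, 111.4, 102.8]
tcp_rot: [0.0, 1.0, -0.013, 0.0]
wrist_force: [0.1, 0.4, -0.2]
grip_width: 45.8
```

```bash
python3 look.py 20; python3 st.py 20
```

```text
16.4 [531.  111.4 102.8] psi -1.45 [ 1.000e-03  5.500e-01  1.728e+00 -0.000e+00  8.640e-01  1.597e+00] 45.752371925613474
scene hole pts 67 [524.7 115.   15.3] ((179.5, 231.5), (7.0, 11.0), 90.0)
```

View pics/scene20z.png

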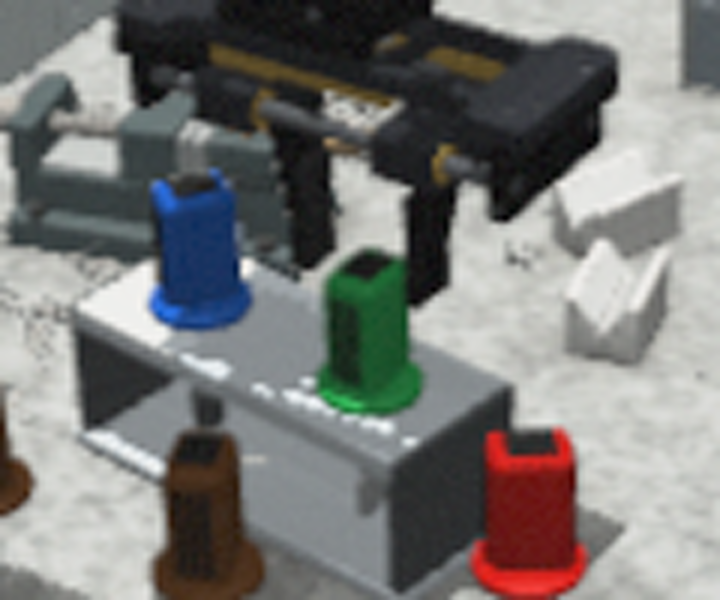

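View pics/side20z.png

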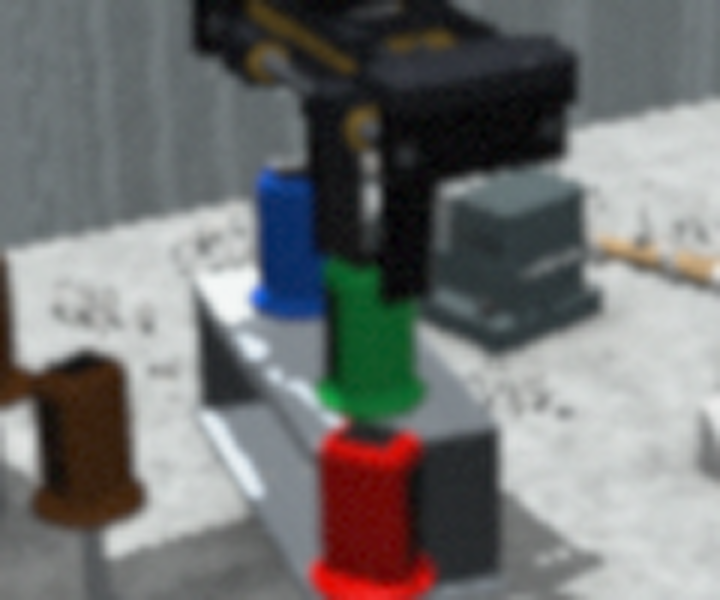

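Released: the driver stands upright and the fingers are clear. Retreating upwards.

Call:
move_arm --moves '[{"delta_pos": [0,0,-0.015],"roll": 0,"jaw": 120},{"delta_pos": [0,0,-0.03],"roll": 0,"jaw": 120},{"delta_pos": [0,0,-0.04],"roll": 0,"jaw": 120},{"delta_pos": [0,0,-0.04],"roll": 0,"jaw": 120},{"delta_pos": [-0.04,0,-0.02],"roll": 0,"jaw": 120}]'

```text
t: 17.05
position: [497.8, 111.9, 251.9]
tcp_rot: [-0.0, 1.0, -0.013, 0.007]
wrist_force: [0.4, 0.2, 1.1]
grip_width: 46.4
```

Call:
move_arm --moves '[{"delta_pos": [-0.02,0,0],"roll": 0,"jaw": 120},{"delta_pos": [0,0,0],"roll": 0,"jaw": 120},{"delta_pos": [0,0,0],"roll": 0,"jaw": 120}]'

```text
t: 17.35
position: [471.3, 112.9, 248.0]
tcp_rot: [0.0, 1.0, -0.013, 0.001]
wrist_force: [0.5, -1.0, 0.7]
grip_width: 46.1
```

```bash
python3 look.py 21; python3 st.py 21
python3 - <<'E'
from h import *
for n in("scene","side"):
  for k in("0","21"):
    p=cv2.imread(f"pics/{n}{k}.png").astype(int); d=np.load(f"pics/{n}{k}.npy"); c=optics.camera_params(n); X=cloud(d,c,c["extrinsics"]); b,g,r=p[...,0],p[...,1],p[...,2]
    for nm,m,x in(("green",(g>1.6*r)&(g>1.4*b),(530,112)),("blue",(b>2*r)&(b>1.8*g),(541,207))):
        m=m&(d>0)&(np.hypot(X[...,0]-x[0],X[...,1]-x[1])<45)&(X[...,2]>70)
        lo=m&(X[...,2]<90); hi=m&(X[...,2]>110)
        print(n,k,nm,"guard",((X[lo].min(0)+X[lo].max(0))/2).round(1),"handle",((X[hi].min(0)+X[hi].max(0))/2).round(1))
E
```

```text
17.35 [471.3 112.9 248. ] psi -1.44 [ 0.004  0.272  1.71  -0.     1.158  1.6  ] 46.118639665096346
scene hole pts 69 [524.9 115.7  14.8] ((179.5, 231.5), (7.0, 11.0), 90.0)
scene 0 green guard [525.4 110.4  83.1] handle [526.  110.5 125.2]
scene 0 blue guard [541.1 207.3  82.9] handle [541.8 207.9 125.1]
scene 21 green guard [524.8 111.6  82.8] handle [526.  108.8 124.5]
scene 21 blue guard [541.9 205.   82.2] handle [542.1 206.8 123.6]
side 0 green guard [528.  104.5  83. ] handle [528.8 106.2 123.6]
side 0 blue guard [538.1 200.9  83.7] handle [544.2 201.7 122.9]
side 21 green guard [525.3 105.5  83.2] handle [517.6 105.8 274.5]
side 21 blue guard [537.7 202.9  84. ] handle [544.4 199.6 123.1]
```

View pics/scene21.png

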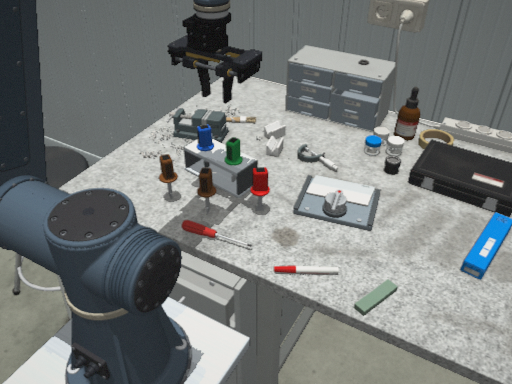

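View pics/side21z.png

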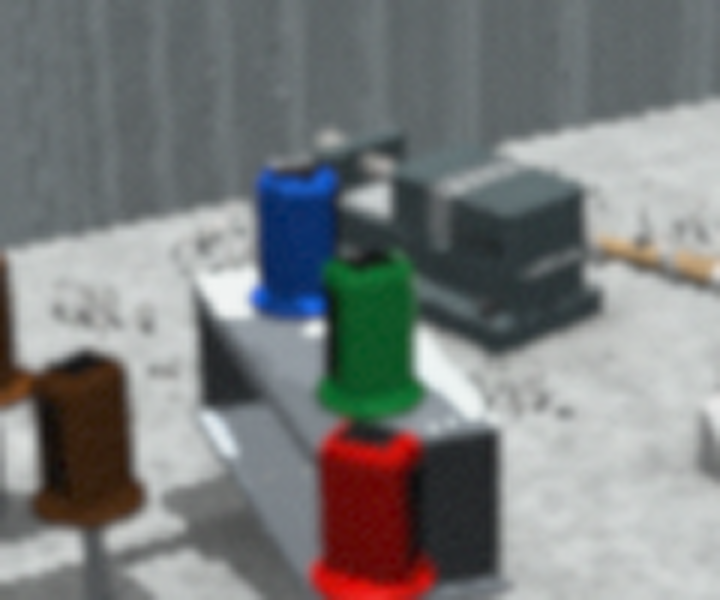

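View pics/w21.png

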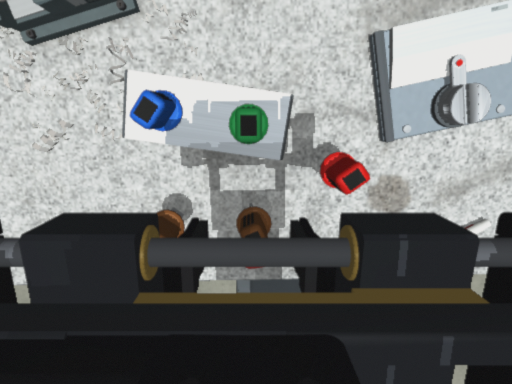

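The driver stands upright in its hole, with its guard within about 3 mm of where it started. The clamp finger at (62,459) lies over the blade, and blue has not moved. Handing in.

```bash
python3 -c "
from workcell import finish_job, readout
print(finish_job())"
```

```text
the job is handed in; nothing more can be done
None
```

I drove the clamp screw to its stop with the green screwdriver, stood the screwdriver back in its hole, released it and handed the job in at about 17.5 s of the 58 s allowed. The hand-in reports no verdict.

What my checks showed before handing in:

- **In the slot:** the blade sat about 3 mm above the slot floor, and within about 2–3 mm of the screw axis while it turned.
- **Turned home:** the finger stopped moving about 1.05 rad from its start while the moment about the tool axis rose from 0.2 to 0.57 N·m. That is the hard stop. In the last wrist picture the finger lies over the blade, square to it.
- **Back in the stand:** the driver looked upright in its hole. Its guard was within about 3 mm of where it started. I saw no movement of the blue driver beyond about 2 mm of measuring noise. The gripper was open and about 110 mm above the stand.

Three checks disagreed or gave no usable figure:

- **Wrist camera:** it read about 2 mm off sideways, so I aimed by the scene and side views instead.
- **Hole position:** those two views put the hole about 4 mm towards −y of where I had gripped the driver. I lowered it between the two positions, and it went in without contact force.
- **Side camera:** its last handle reading was spoiled by stray points behind the driver, so only the guard figure from that view counts.

My first three move calls were refused for a missing field, and nothing moved.

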